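# Fit the missing idlers and hold the belt tensioner back

## Robot

A 6-joint arm with a two-finger parallel gripper is mounted at the origin on a cart in front of the work surface, level with it; the furniture and walls round the work are solid. World frame = base frame: x ahead of the robot, y to its left, z up, the work surface at z = 0. Lengths are in m, angles in rad, forces in N, time in s.
With the tool pointing down it reaches from about 0.425 to 0.95 m from the base axis. Payload 3.5 kg.
Tool frame: the origin (TCP) lies between the finger pads; the fingertips stand 14 mm ahead of it and the grasp point (between the pads) lies 5 mm behind it (ctrl.tip_extent is the distance from the TCP to the fingertips, in m); x points along the fingers, z is the direction in which the jaws open and shut, and the axes are right-handed (so a half turn about x gives the same grasp; the last joint's range is limited). The gripper opens to 85 mm and grips with 20 to 120 N. Pads are 22 mm wide; open, the fingers measure 114 mm over their backs; the gripper's body (76 mm by 85 mm) begins 54 mm behind the grasp point. The pads swing forward as they close: fully open they stand 13 mm farther back than shut.
Start: joints at [-1.261, 0.286, 1.577, -0, 1.279, -0.15], TCP at [0.3, -0.605, 0.245] pointing down, gripper open.
Joint ranges: [-2.77, 2.77], [-0.9, 2.22], [0.21, 2.48], [-1.53, 4.67], [0.24, 2.81], [-2.84, 2.84]. Speed limits (rad/s): [2.79, 2.79, 3.14, 3.14, 3.14, 3.14].

## Interface

Orientations are given as a unit quaternion [x, y, z, w].
In Python, from plant import ctrl gives the robot as it stands.
- The arm moves only by the tool move_arm, never from a script. Its argument "commands" is one flat list of numbers, 4 for each row, row after row: the shift along the tool's x, y, z in units of 25 mm (1.0 is 25 mm), then the turn about the tool's x in units of 5 degrees (1.0 is 5 degrees). A call has 1 to 20 rows; each row shifts and turns the commanded pose from where the row before left it, along the tool's axes as they then stand; what a row does not reach is not made up. A row lasts 1/8 s, in which the tool goes at most 62.5 mm and 10.7 degrees, less where a joint would pass 70% of its speed; a pose out of reach is approached as far as the arm can. A call is refused whole if a number of a shift passes 1 or a number of a turn 1, either way. A call with a gripper value outside its range is refused whole. "jaw" is the finger opening in mm, from 0 to 85.4, set as the call begins (left out, the last holds). The fingers move at their own pace and stop on an object; "force" is the grip in N (left out, the last holds). Time passes only in rows, so rows that do not move let the fingers close. It gives the time, the measured TCP pose, the force and the opening at its end, in the units of the state.
- ctrl.get_state(): the state, without advancing time (a new reading comes with each control period).
- ctrl.read_camera(name): name is "side" or "top"; returns the picture (400x640x3 uint8, red, green, blue); there is no depth.
- ctrl.get_calibration(name): a dict with "camera_matrix" (3x3 intrinsics, pixels), "k1" (the pictures are not rectified: a ray, as slopes to the right and down, at radius r is drawn at 1 + k1 r^2 times it, then the intrinsics apply), "camera_from_world" (4x4, takes a point from world to camera coordinates). Camera axes: x right, y down, z forward; pixel columns grow to the right and rows downward; lengths in m; the calibration is good to about 2 mm. A picture is of the moment at which its call begins. get_calibration takes no time and is no camera call.
- ctrl.sign_off(): hands the job in, once; it reports no verdict.
The state is a dict: "time": time; "qpos": joint angles; "dq": joint speeds; "joint_efforts": joint torques, N m; "eef_pos": TCP position; "tcp_rot": TCP orientation; "contact_force": force on the tool from outside, world axes, zero at the start; "wrist_torque": the same for the moment, N m; "opening": opening from 0.0 (shut) to 1.0 (fully open).
Only numpy, scipy, OpenCV 4.12 (cv2) and the standard library are available. Lean on these libraries where they do the work, as an engineer would, in place of code of your own. Each camera call takes 0.05 s, during which the arm holds its last target.

## Task

The belt-drive plate is about to get its belt: fit a spare idler roller on each spindle that is still bare, pushed right down onto its shoulder. Then swing the spring tensioner's lever back against its spring all the way to the wound stop and keep holding it there so that a colleague can slip the belt on: finish while still holding it, do not let go. Leave the flange and the screwdriver that lie with the spares where they are.

Things in the scene. Friction and masses are not known exactly. Their poses are not given: they have to be found in the camera images.
- drive_plate: belt-drive plate: aluminium, 190 x 290 x 8 mm (x by y), fixed on four legs, top face 54 mm above the bench. Origin on the bench under its centre, z up. On it: a small toothed pulley with a motor below (plate x 58, y 108 mm), a large one (62 mm dia, x 50, y -104 mm), four stub spindles and a spring tensioner. Nothing on it is taller than 100 mm above the bench.
- spindle_0: one of four identical fixed upright steel stub spindles on the plate, 10 mm dia with tapered tip, on an 18 mm wide shoulder. Origin: centre of the shoulder's top face, 68 mm above the bench, where a fitted roller's underside rests; z up; tip 31 mm above it. Two carry a roller at the start, two are bare; which of the four places changes. Free gap round a fitted roller at least 25 mm.
- spindle_0_seat (a point): point on the axis of spindle_0, 11 mm above its shoulder: where the centre of a roller pushed right down lies
- spindle_1: one of four identical fixed upright steel stub spindles on the plate, 10 mm dia with tapered tip, on an 18 mm wide shoulder. Origin: centre of the shoulder's top face, 68 mm above the bench, where a fitted roller's underside rests; z up; tip 31 mm above it. Two carry a roller at the start, two are bare; which of the four places changes. Free gap round a fitted roller at least 25 mm.
- spindle_1_seat (a point): point on the axis of spindle_1, 11 mm above its shoulder: where the centre of a roller pushed right down lies
- spindle_2: one of four identical fixed upright steel stub spindles on the plate, 10 mm dia with tapered tip, on an 18 mm wide shoulder. Origin: centre of the shoulder's top face, 68 mm above the bench, where a fitted roller's underside rests; z up; tip 31 mm above it. Two carry a roller at the start, two are bare; which of the four places changes. Free gap round a fitted roller at least 25 mm.
- spindle_2_seat (a point): point on the axis of spindle_2, 11 mm above its shoulder: where the centre of a roller pushed right down lies
- spindle_3: one of four identical fixed upright steel stub spindles on the plate, 10 mm dia with tapered tip, on an 18 mm wide shoulder. Origin: centre of the shoulder's top face, 68 mm above the bench, where a fitted roller's underside rests; z up; tip 31 mm above it. Two carry a roller at the start, two are bare; which of the four places changes. Free gap round a fitted roller at least 25 mm.
- spindle_3_seat (a point): point on the axis of spindle_3, 11 mm above its shoulder: where the centre of a roller pushed right down lies
- roller_a: idler roller already fitted on one of the spindles, turning freely, kept on by a clip: 30 mm dia, 22 mm high, black with steel bearing. Origin: centre of its underside, z up.
- roller_b: idler roller already fitted on one of the spindles, turning freely, kept on by a clip: 30 mm dia, 22 mm high, black with steel bearing. Origin: centre of its underside, z up.
- roller_c: one of three identical loose spare idler rollers, black with steel bearing: 30 mm dia, 22 mm high, bore 12.5 mm, about 45 g, same both ways up, like the fitted ones. Origin: centre of its underside, z along its axis (up at the start). They stand on end on the white bench, to the right of the plate, z = 0.
- roller_c_mid (a point): centre of roller_c, half-way up its axis (11 mm above its underside)
- roller_d: one of three identical loose spare idler rollers, black with steel bearing: 30 mm dia, 22 mm high, bore 12.5 mm, about 45 g, same both ways up, like the fitted ones. Origin: centre of its underside, z along its axis (up at the start). They stand on end on the white bench, to the right of the plate, z = 0.
- roller_d_mid (a point): centre of roller_d, half-way up its axis (11 mm above its underside)
- roller_e: one of three identical loose spare idler rollers, black with steel bearing: 30 mm dia, 22 mm high, bore 12.5 mm, about 45 g, same both ways up, like the fitted ones. Origin: centre of its underside, z along its axis (up at the start). They stand on end on the white bench, to the right of the plate, z = 0.
- roller_e_mid (a point): centre of roller_e, half-way up its axis (11 mm above its underside)
- tensioner (a joint): angle of the belt tensioner's lever about its upright pivot, rad: 0 at the rest stop, where its torsion spring keeps it, growing as the lever swings clockwise (from above) to the wound stop at 0.94. Spring torque 0.25 N m at rest, 0.56 N m at the wound stop (about 3.5 and 8 N at the roller); it springs back if let go.
- tension_lever: the tensioner's steel lever: flat bar 16 mm wide, top 66 mm above the bench, 70 mm from pivot to roller axis. At its free end a freely turning roller, 30 mm dia, 68 to 90 mm above the bench, its screw head up to 94 mm. Origin on the pivot axis 54 mm above the bench; x along the lever from pivot to roller, z up.
- pivot (a point): centre of the tensioner's pivot axis, 79 mm above the bench; a spring post of 31 mm diameter stands here, top 93 mm above the bench
- tension_roller (a point): centre of the tensioner's own roller at the lever's free end (half-way up, 79 mm above the bench, 70 mm from the pivot axis)
- usb_camera_stand: fixed camera stand of the room at the back, between the plate and the spares: a flat foot 100 x 130 mm with an upright post and camera, 220 mm tall; carry things round its near side. Origin on the bench under it.
- turned_flange: bystander: turned steel flange, 50 mm across the flange, 22 mm high, no idler roller, standing among the spare rollers; origin at the centre of its underside
- small_driver: bystander: small red precision screwdriver lying on the bench beyond the spares, 113 mm long, 14 mm thick

How it is judged:
On the way, in this order (a step that is already met when the one before it is completed fails the run):
1. both bare spindles carry a spare roller seated on the shoulder, let go by the fingers (distance between any of roller_c_mid, roller_d_mid, roller_e_mid and spindle_2_seat below 0.0035 m and distance between any of roller_c_mid, roller_d_mid, roller_e_mid and spindle_3_seat below 0.0035 m and contact force between the fingers and roller_c below 0.2 N and contact force between the fingers and roller_d below 0.2 N and contact force between the fingers and roller_e below 0.2 N), for 0.2 s.
2. the tensioner lever is wound to its stop and held by the gripper (value of joint tensioner above 0.89 rad and contact force between the fingers and tension_lever above 2 N), for 0.3 s.
At the end, for the whole second after the job is handed in: Each spindle that was bare carries a spare roller seated on its shoulder (centre within 3.5 mm of the seat point) and untouched by the fingers; the tensioner lever is within 0.05 rad of its wound stop (joint above 0.89), held there by the fingers with more than 2 N (all of step 1 and all of step 2); the arm keeps its last pose, push and grip.
It fails at once if the flange or the screwdriver was moved by more than 30 mm (distance of any of turned_flange, small_driver from where it was at the start of the episode above 0.03 m).
It also fails if it takes over 72 s, if anything falls off the work surface, if the arm or the gripper's body presses on something with over 40 N, if the wrist force passes 120 N, or if a joint passes its speed limit or range.

## Working session

There is one attempt and no reset: what is moved stays moved. The work goes in short steps, Python scripts to look and compute and a tool call to move; the robot and the scene stay as the last step left them, time stands still between calls to the robot, and variables do not carry over. Pictures are saved under pics/ and viewed, and the job is handed in when it is done.

Besides the shell and the picture viewer there is one more tool, called after "Request:" as a command line: name --argument value ..., lists and objects as JSON in quotes. move_arm: Moves the arm, as the interface text tells. Its arguments: {"type":"object","properties":{"commands":{"type":"array"},"jaw":{"type":"number"},"force":{"type":"number"}},"required":["commands"]}

```bash
mkdir -p pics; ls; python3 - <<'E'
from plant import ctrl
import cv2,numpy as np
for n in ("side","top"):
    im=ctrl.read_camera(n); cv2.imwrite(f"pics/{n}0.png",im[:,:,::-1])
    c=ctrl.get_calibration(n); print(n,c)
print(ctrl.get_state(), ctrl.tip_extent)
E
```

```text
pics
side {'camera_matrix': array([[405.30781173,   0.        , 316.62558317],
       [  0.        , 405.30781173, 200.18112945],
       [  0.        ,   0.        ,   1.        ]]), 'k1': -0.016494268297137387, 'camera_from_world': array([[-0.82314576, -0.5677698 , -0.00827681,  0.44081927],
       [-0.3296409 ,  0.48967638, -0.8071889 ,  0.24646404],
       [ 0.46235044, -0.66170574, -0.59023519,  0.85744068],
       [ 0.        ,  0.        ,  0.        ,  1.        ]])}
top {'camera_matrix': array([[399.38739841,   0.        , 317.53962208],
       [  0.        , 399.38739841, 195.82318652],
       [  0.        ,   0.        ,   1.        ]]), 'k1': -0.030861319068201245, 'camera_from_world': array([[ 1.16932307e-03, -9.99948743e-01, -1.00570211e-02,
        -2.09572682e-02],
       [-9.80846385e-01,  8.12033806e-04, -1.94781185e-01,
         5.58034289e-01],
       [ 1.94779368e-01,  1.00921550e-02, -9.80795160e-01,
         1.25828194e+00],
       [ 0.00000000e+00,  0.00000000e+00,  0.00000000e+00,
         1.00000000e+00]])}
{'time': 0.1, 'qpos': array([-1.26098075e+00,  2.87127376e-01,  1.57801060e+00,  8.24976993e-06,
        1.27859845e+00, -1.49987098e-01]), 'dq': array([ 2.03318012e-04, -1.30211299e-03, -1.55587650e-03, -7.21350749e-05,
        1.27801121e-03, -7.99610027e-04]), 'joint_efforts': array([ 1.24845163e-03, -4.07291114e+01, -2.93699634e+01, -1.01835315e-04,
        3.38123049e-03, -9.45968765e-06]), 'eef_pos': array([ 0.29941062, -0.60434253,  0.24406275]), 'tcp_rot': array([ 0.37339779,  0.60135959, -0.37241064,  0.60020917]), 'contact_force': array([ 0.07032409, -0.01050963, -0.62158596]), 'wrist_torque': array([ 0.0376336 , -0.01196791,  0.03433393]), 'opening': 0.9991175388823706} 0.014
```

View pics/side0.png

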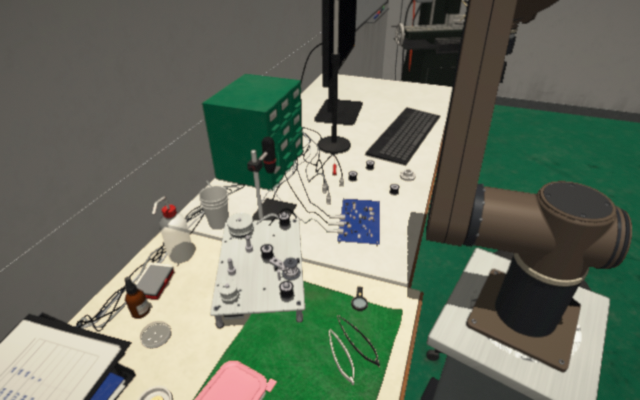

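View pics/top0.png

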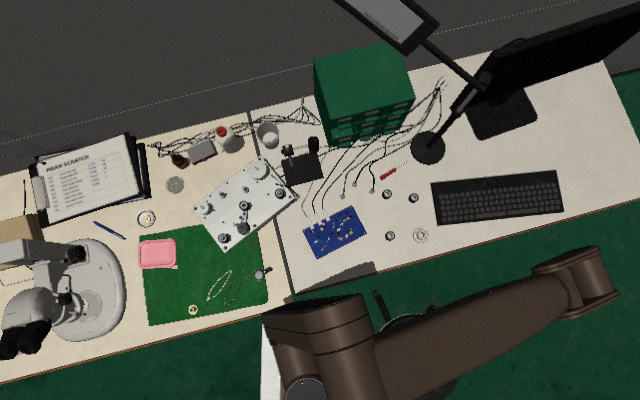

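```bash
python3 - <<'E'
import cv2
t=cv2.imread("pics/top0.png"); s=cv2.imread("pics/side0.png")
def crop(im,x0,x1,y0,y1,n,k):
    cv2.imwrite(n,cv2.resize(im[y0:y1,x0:x1],None,fx=k,fy=k,interpolation=cv2.INTER_CUBIC))
crop(t,180,310,150,260,"pics/t_plate.png",6)
crop(t,360,460,150,250,"pics/t_sp.png",6)
crop(s,200,320,190,330,"pics/s_plate.png",4)
crop(s,320,430,140,220,"pics/s_sp.png",7)
E
```

```text
(no output)
```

View pics/t_plate.png

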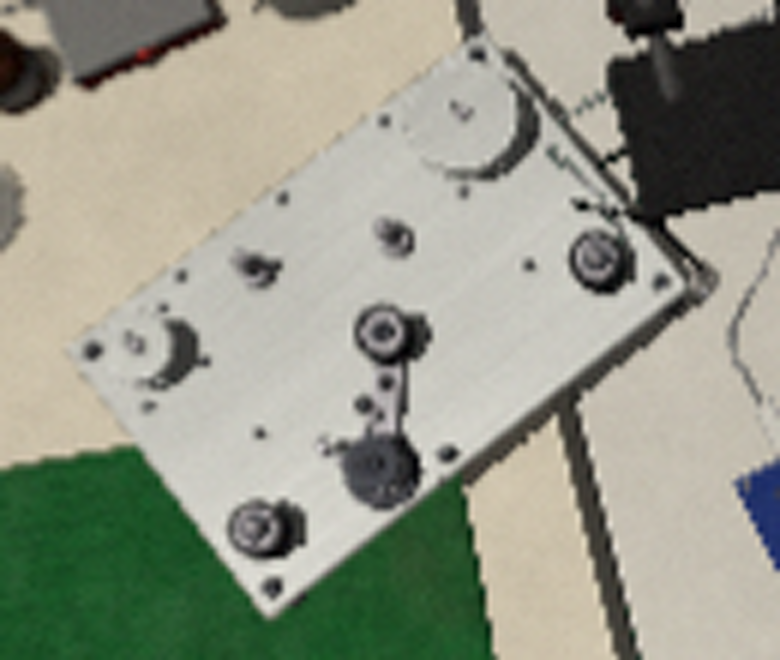

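View pics/t_sp.png

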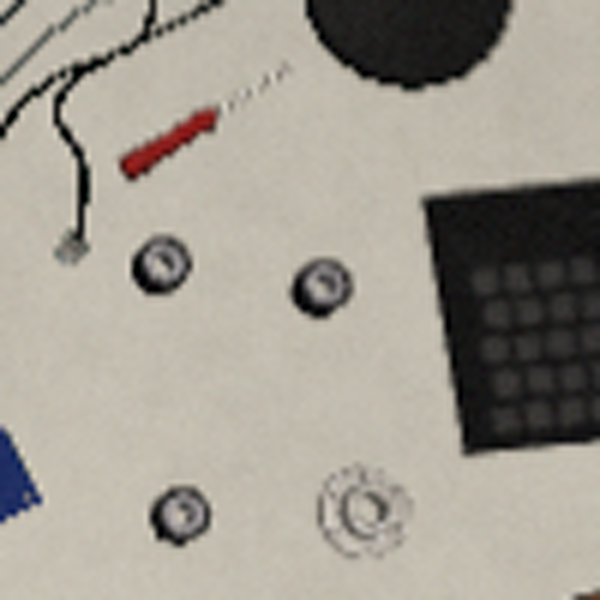

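View pics/s_plate.png

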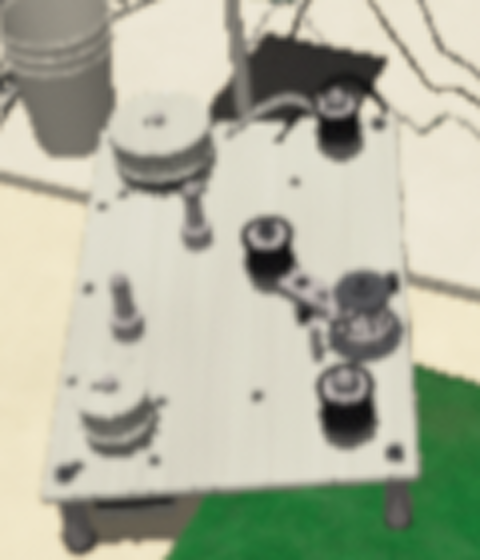

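View pics/s_sp.png

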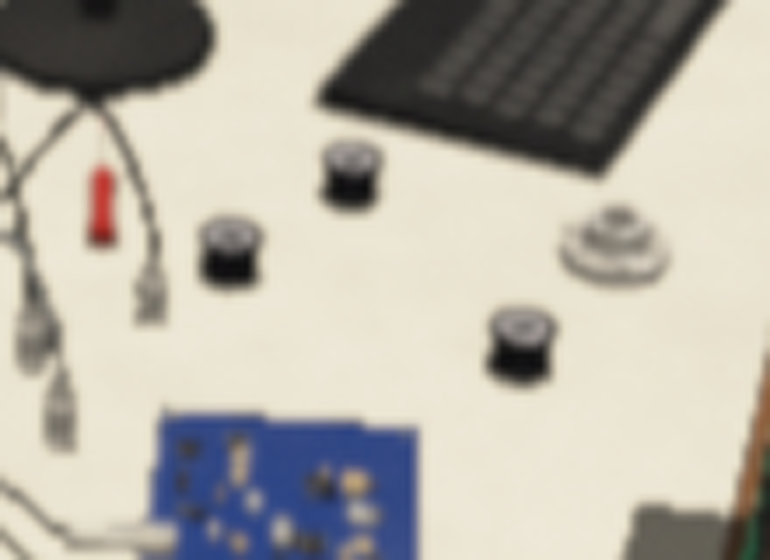

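```bash
cat > h.py <<'E'
import cv2,numpy as np
from scipy.optimize import least_squares
from plant import ctrl
def cal(n):
    return ctrl.get_calibration(n)
def proj(c,P):
    P=np.atleast_2d(P); T=c["camera_from_world"]; q=P@T[:3,:3].T+T[:3,3]
    s=q[:,:2]/q[:,2:]; r2=(s**2).sum(1,keepdims=True); s=s*(1+c["k1"]*r2)
    K=c["camera_matrix"]; return s*[K[0,0],K[1,1]]+[K[0,2],K[1,2]]
def tri(uv1,uv2,n1="top",n2="side"):
    a,b=cal(n1),cal(n2)
    f=lambda P:np.r_[proj(a,P)[0]-uv1,proj(b,P)[0]-uv2]
    r=least_squares(f,[.6,-.1,.05]); return r.x,r.fun
def onz(uv,z,n):
    c=cal(n); r=least_squares(lambda p:proj(c,[p[0],p[1],z])[0]-uv,[.6,-.1]); return r.x
def crop(im,x0,x1,y0,y1,n,k,grid=5):
    o=cv2.resize(im[y0:y1,x0:x1],None,fx=k,fy=k,interpolation=cv2.INTER_CUBIC)
    for x in range(x0,x1):
        if x%grid==0: 
            cv2.line(o,(int((x-x0+.5)*k),0),(int((x-x0+.5)*k),6),(0,0,255),1)
            if x%(2*grid)==0: cv2.putText(o,str(x),(int((x-x0+.5)*k)-10,18),0,.4,(0,0,255),1)
    for y in range(y0,y1):
        if y%grid==0:
            cv2.line(o,(0,int((y-y0+.5)*k)),(6,int((y-y0+.5)*k)),(0,0,255),1)
            if y%(2*grid)==0: cv2.putText(o,str(y),(8,int((y-y0+.5)*k)+4),0,.4,(0,0,255),1)
    cv2.imwrite(n,o)
E
python3 - <<'E'
from h import *
t=cv2.imread("pics/top0.png"); s=cv2.imread("pics/side0.png")
crop(t,212,252,182,212,"pics/t2.png",19)
crop(s,222,262,230,280,"pics/s2.png",12)
crop(t,382,432,185,245,"pics/t3.png",10)
crop(s,345,415,158,200,"pics/s3.png",11)
for n in("top","side"):
  T=cal(n)["camera_from_world"]; print(-T[:3,:3].T@T[:3,3])
E
```

```text
[ 0.30228306 -0.03410811  1.34260065]
[0.04766506 0.69696968 0.70868328]
```

View pics/t2.png

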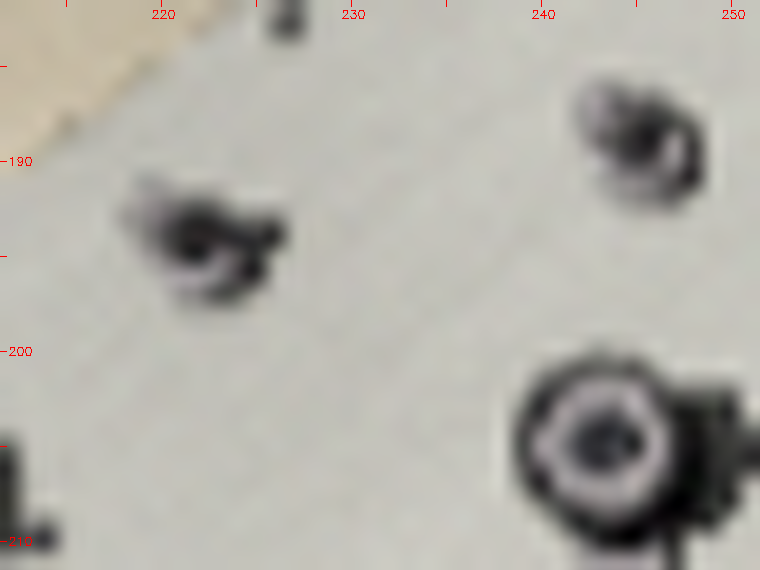

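View pics/s2.png

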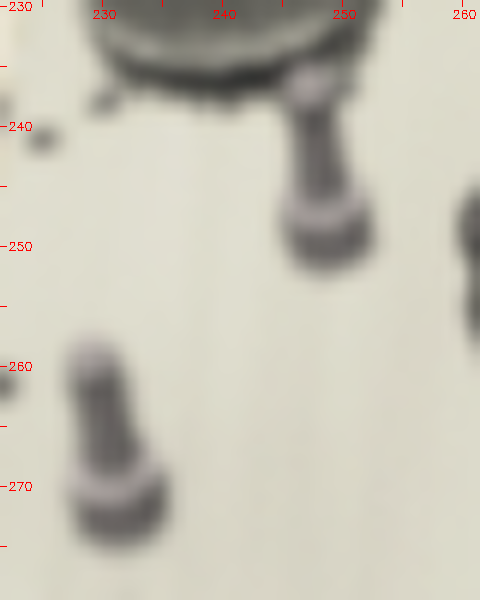

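View pics/t3.png

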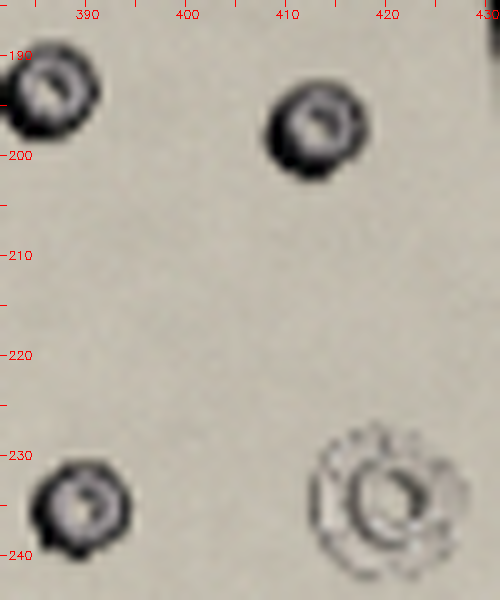

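View pics/s3.png

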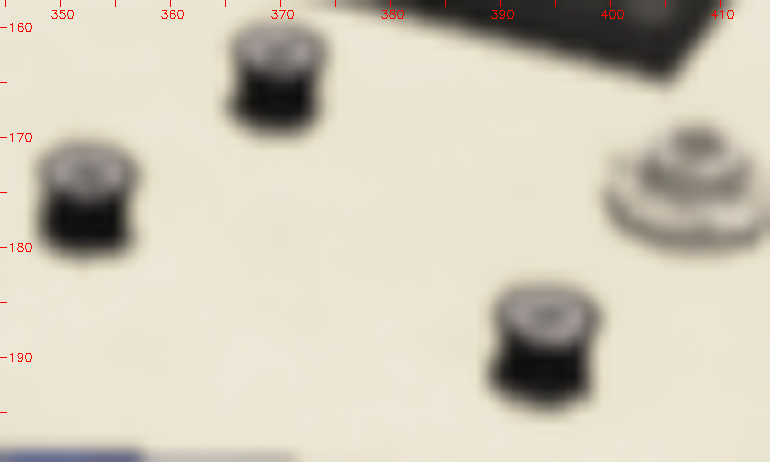

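```bash
python3 - <<'E'
from h import *
np.set_printoptions(precision=4,suppress=True)
for n,a,b in [("C1",(387,193.3),(352.3,173.4)),("C2",(413.5,197),(370,162.2)),("C3",(389.6,235.3),(394,186.3)),
 ("A tip",(220,192.3),(229.2,258.8)),("B tip",(243.2,187),(247.2,236.3)),("tens roller",(243.3,205.1),None)]:
    if b: print(n,*tri(a,b))
    z=.022 if n[0]=="C" else .099 if n[1]==" " else .09
    print("   ",onz(a,z,"top"),onz(b,z,"side") if b else "")
t=cal("top");s=cal("side")
E
```

```text
C1 [ 0.5737 -0.2547  0.0211] [-0.0654 -0.1427  0.1441  0.0276]
    [ 0.573  -0.2548] [ 0.5735 -0.2534]
C2 [ 0.5598 -0.3436  0.0229] [ 0.0385  0.0893 -0.0932 -0.017 ]
    [ 0.5602 -0.3436] [ 0.5601 -0.345 ]
C3 [ 0.4315 -0.2584  0.0238] [-0.0377 -0.0985  0.094   0.0155]
    [ 0.4313 -0.2588] [ 0.4328 -0.2609]
A tip [0.5615 0.2909 0.0969] [-0.0073 -0.0113  0.0087  0.0022]
    [0.561  0.2903] [0.5597 0.2923]
B tip [0.5779 0.2163 0.0986] [ 0.0805  0.1283 -0.1044 -0.0256]
    [0.5782 0.2165] [0.5773 0.2165]
    [0.521  0.2158]
```

```bash
cat >> h.py <<'E'
from scipy.spatial.transform import Rotation as Ro
def plan(target,yaw_rows=None):
    s=ctrl.get_state(); R=Ro.from_quat(s["tcp_rot"]).as_matrix()
    d=np.array(target)-s["eef_pos"]; return R.T@d/.025
def st():
    s=ctrl.get_state(); R=Ro.from_quat(s["tcp_rot"]).as_matrix()
    print("t",s["time"],"p",s["eef_pos"].round(4),"F",s["contact_force"].round(2),"M",s["wrist_torque"].round(2),"op",round(s["opening"]*85.4,1),"zyaw",np.degrees(np.arctan2(R[1,2],R[0,2])).round(2),"x",R[:,0].round(3),"q",s["qpos"].round(3))
    print("y",R[:,1].round(3),"z",R[:,2].round(3))
E
python3 - <<'E'
from h import *
st()
for P in [(.4315,-.2587,.1),(.573,-.254,.1),(.56,-.344,.1)]: print(plan(P).round(2))
E
```

```text
t 0.1 p [ 0.2994 -0.6043  0.2441] F [ 0.07 -0.01 -0.62] M [ 0.04 -0.01  0.03] op 85.3 zyaw -63.66 x [-0.001  0.002 -1.   ] q [-1.261  0.287  1.578  0.     1.279 -0.15 ]
y [0.896 0.444 0.   ] z [ 0.444 -0.896 -0.002]
[  5.79  10.87 -10.03]
[ 5.78 16.02 -7.69]
[ 5.78 13.96 -4.69]
```

Request:
move_arm --commands '[0.2,0,0,-1,0.2,0,0,-1,0.2,0,0,-1,0.2,0,0,-1,0.2,0,0,-1,0.2,0,0,-1,0.2,0,0,-1,0.2,0,0,-1,0.2,0,0,-1,0.2,0,0,-1,0.2,0,0,-1,0.2,0,0,-1,0.2,0,0,-1,0.2,0,0,-1,0.2,0,0,-1,0.2,0,0,-1,0.2,0,0,-1,0.2,0,0,-1,0.2,0,0,-1,0.2,0,0,-1]' --jaw 48 --force 30

```text
time: 2.6
eef_pos: [0.2994, -0.6044, 0.1444]
tcp_rot: [-0.221, 0.672, 0.222, 0.672]
contact_force: [0.2, -0.2, 0.3]
opening: 0.562
```

Request:
move_arm --commands '[0,0,0,-1,0,0,0,-1,0,0,0,-1,0,0,0,-1]'

```text
time: 3.1
eef_pos: [0.2994, -0.6044, 0.1446]
tcp_rot: [-0.334, 0.623, 0.335, 0.623]
contact_force: [-0.2, -0.3, 0.6]
opening: 0.56
```

```bash
python3 - <<'E'
from h import *
st()
for P in [(.4315,-.2587,.06),(.56,-.344,.06)]: print(plan(P).round(2))
E
```

```text
t 3.1 p [ 0.2994 -0.6044  0.1446] F [-0.2  -0.27  0.61] M [-0.03  0.    0.  ] op 47.8 zyaw 56.51 x [-0.     0.001 -1.   ] q [-1.261  0.377  1.653 -0.     1.113 -2.247]
y [-0.834  0.552  0.001] z [0.552 0.834 0.001]
[ 3.4   3.22 14.45]
[ 3.39 -2.95 14.44]
```

Request:
move_arm --commands '[0,0.2,0.96,0,0,0.2,0.96,0,0,0.2,0.96,0,0,0.2,0.96,0,0,0.2,0.96,0,0,0.2,0.96,0,0,0.2,0.96,0,0,0.2,0.96,0,0,0.2,0.96,0,0,0.2,0.96,0,0,0.22,0.96,0,0,0.25,0.96,0,0.5,0.25,0.96,0,0.8,0.25,0.96,0,0.8,0.25,1,0,0,0,0,0,0,0,0,0]'

```text
time: 5.22
eef_pos: [0.4331, -0.2601, 0.0936]
tcp_rot: [-0.335, 0.623, 0.333, 0.623]
contact_force: [0.2, -0.9, 0.5]
opening: 0.562
```

```bash
python3 - <<'E'
from h import *
st()
print(plan((.4315,-.2587,.016)).round(2))
t=ctrl.read_camera("top")[:,:,::-1].copy(); s=ctrl.read_camera("side")[:,:,::-1].copy()
crop(t,350,450,190,265,"pics/t5.png",8); crop(s,345,445,140,215,"pics/s5.png",8)
E
```

```text
t 5.225 p [ 0.4331 -0.2601  0.0936] F [ 0.21 -0.89  0.51] M [ 0.07  0.05 -0.  ] op 48.0 zyaw 56.37 x [ 0.001 -0.001 -1.   ] q [-0.742  0.097  2.1   -0.     0.943 -1.725]
y [-0.833  0.554 -0.001] z [ 0.554  0.833 -0.001]
[3.1  0.09 0.01]
```

View pics/t5.png

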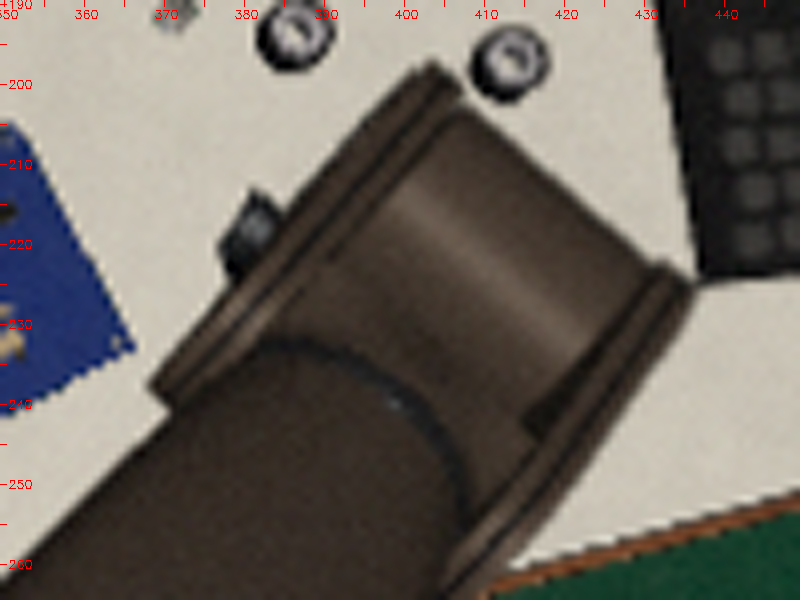

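View pics/s5.png

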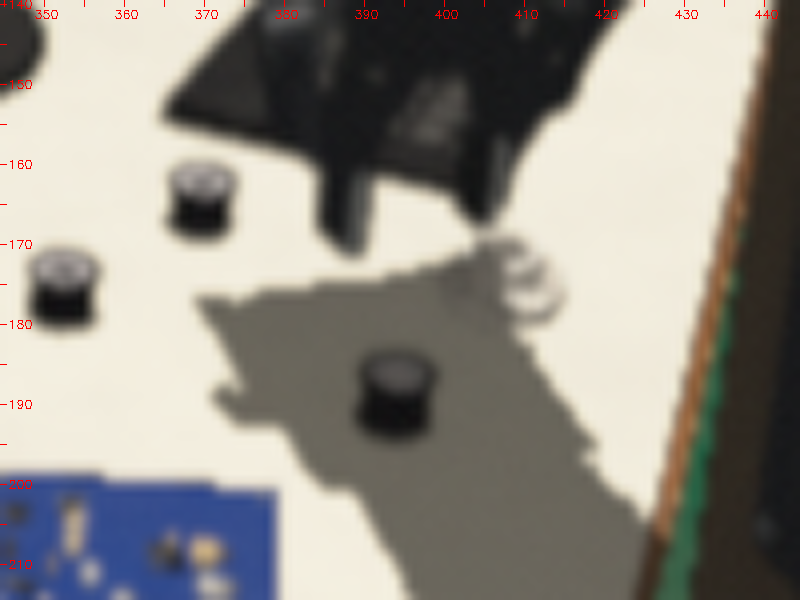

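Request:
move_arm --commands '[0.8,0.08,0,0,0.8,0,0,0,0.6,0,0,0,0.45,0,0,0,0.35,0,0,0,0,0,0,0,0,0,0,0]'

```text
time: 6.2
eef_pos: [0.4313, -0.2589, 0.0183]
tcp_rot: [-0.334, 0.623, 0.334, 0.623]
contact_force: [0.8, -0.5, -0.5]
opening: 0.564
```

```bash
python3 - <<'E'
from h import *
st()
s=ctrl.read_camera("side")[:,:,::-1].copy()
crop(s,365,425,150,205,"pics/s6.png",10)
E
```

```text
t 6.2 p [ 0.4313 -0.2589  0.0183] F [ 0.78 -0.47 -0.47] M [ 0.02  0.07 -0.02] op 48.1 zyaw 56.35 x [ 0.001 -0.001 -1.   ] q [-0.743  0.23   2.123  0.     0.788 -1.726]
y [-0.832  0.554 -0.001] z [ 0.554  0.832 -0.   ]
```

View pics/s6.png

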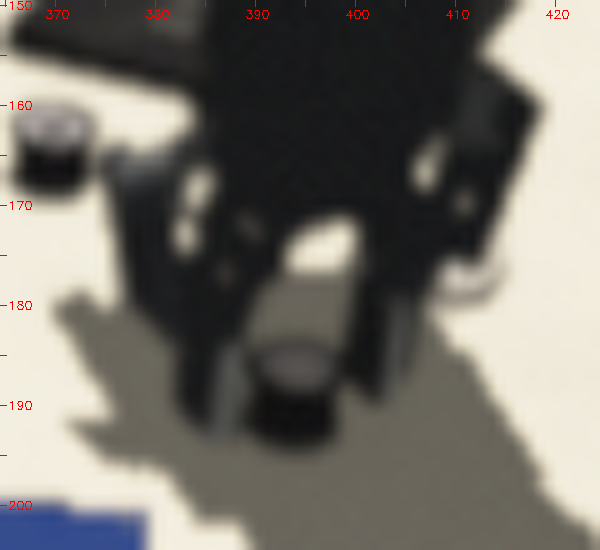

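Request:
move_arm --commands '[0.1,0,0,0,0,0,0,0,0,0,0,0,0,0,0,0,0,0,0,0,0,0,0,0]' --jaw 20 --force 40

```text
time: 7.0
eef_pos: [0.4315, -0.2592, 0.0162]
tcp_rot: [-0.334, 0.623, 0.333, 0.623]
contact_force: [-0.5, 0.5, 5.1]
opening: 0.335
```

```bash
python3 - <<'E'
from h import *
st()
s=ctrl.read_camera("side")[:,:,::-1].copy()
crop(s,365,425,150,205,"pics/s7.png",10)
E
```

```text
t 7.0 p [ 0.4315 -0.2592  0.0162] F [-0.47  0.53  5.11] M [0.09 0.16 0.02] op 28.6 zyaw 56.35 x [ 0.001 -0.001 -1.   ] q [-0.743  0.234  2.123 -0.     0.783 -1.726]
y [-0.832  0.554 -0.002] z [ 0.554  0.832 -0.   ]
```

View pics/s7.png

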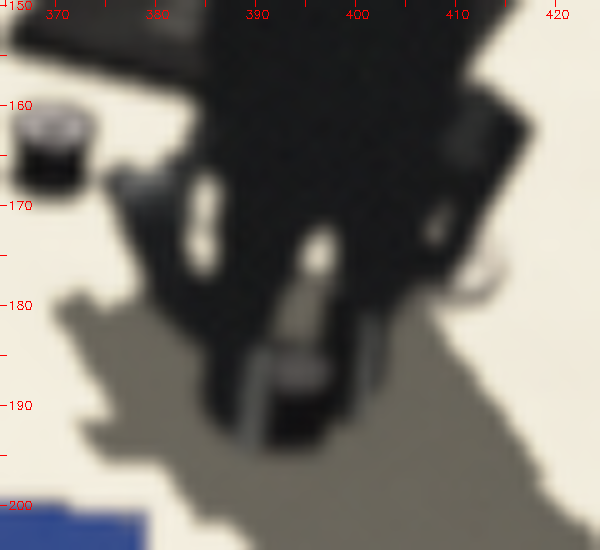

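```bash
python3 - <<'E'
from h import *
s=ctrl.get_state(); R=Ro.from_quat(s["tcp_rot"]).as_matrix()
w=[s["eef_pos"],(.4315,-.259,.14),(.46,.03,.2),(.5613,.2905,.15)]
for a,b in zip(w,w[1:]): print((R.T@(np.array(b)-a)/.025).round(2))
E
```

```text
[-4.95 -0.    0.  ]
[-2.41  5.45 10.25]
[ 1.99  2.4  10.92]
```

Request:
move_arm --commands '[-0.5,0,0,0,-0.9,0,0,0,-0.9,0,0,0,-0.9,0,0,0,-0.9,0,0,0,-0.8,0,0.1,0,-0.3,0.5,0.9,0,-0.3,0.5,0.95,0,-0.3,0.5,0.95,0,-0.3,0.5,0.95,0,-0.3,0.5,0.95,0,-0.3,0.5,0.95,0,-0.2,0.5,0.95,0,-0.2,0.5,0.95,0,-0.2,0.5,0.95,0,0,0.5,0.9,0,0,0.45,0.9,0]'

```text
time: 9.18
eef_pos: [0.4612, 0.0343, 0.198]
tcp_rot: [-0.334, 0.623, 0.334, 0.623]
contact_force: [-1.2, 0.0, -0.4]
opening: 0.339
```

```bash
python3 - <<'E'
from h import *
st();print(plan((.5613,.2905,.15)).round(2))
E
```

```text
t 9.175 p [0.4612 0.0343 0.198 ] F [-1.21  0.02 -0.36] M [ 0.04 -0.02 -0.02] op 29.0 zyaw 56.35 x [ 0.  0. -1.] q [-0.146 -0.151  2.127  0.     1.165 -1.129]
y [-0.832  0.554 -0.   ] z [0.554 0.832 0.   ]
[ 1.92  2.35 10.75]
```

Request:
move_arm --commands '[0,0.2,0.9,0,0,0.2,0.95,0,0,0.2,0.95,0,0,0.2,0.95,0,0.2,0.2,0.95,0,0.2,0.2,0.95,0,0.3,0.2,0.95,0,0.3,0.2,0.95,0,0.3,0.2,0.95,0,0.3,0.25,0.95,0,0.3,0.3,0.9,0,0,0,0,0,0,0,0,0,0,0,0,0]'

```text
time: 10.92
eef_pos: [0.5561, 0.2805, 0.1508]
tcp_rot: [-0.334, 0.623, 0.334, 0.624]
contact_force: [-0.6, -0.2, 0.1]
opening: 0.337
```

```bash
python3 - <<'E'
from h import *
st();print(plan((.5613,.2905,.12)).round(2))
t=ctrl.read_camera("top")[:,:,::-1].copy(); s=ctrl.read_camera("side")[:,:,::-1].copy()
crop(t,190,270,160,230,"pics/t8.png",8); crop(s,200,280,220,295,"pics/s8.png",8)
E
```

```text
t 10.925 p [0.5561 0.2805 0.1508] F [-0.63 -0.23  0.11] M [-0.01  0.03 -0.01] op 28.8 zyaw 56.3 x [ 0. -0. -1.] q [ 0.305  0.264  1.785 -0.     1.092 -0.678]
y [-0.832  0.555 -0.   ] z [0.555 0.832 0.   ]
[1.23 0.05 0.45]
```

View pics/t8.png

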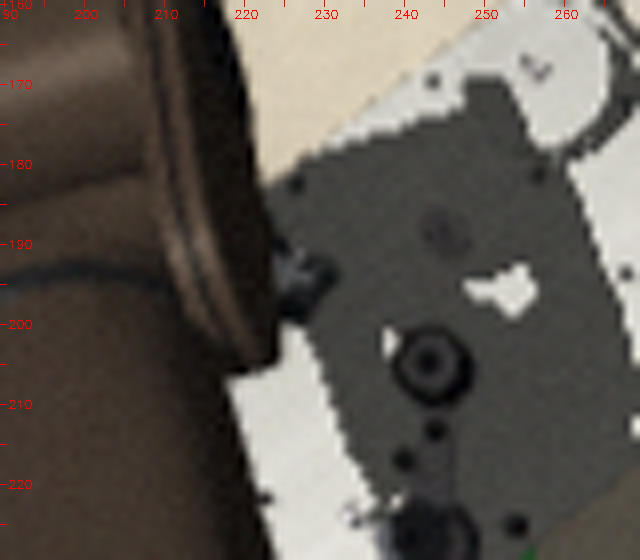

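View pics/s8.png

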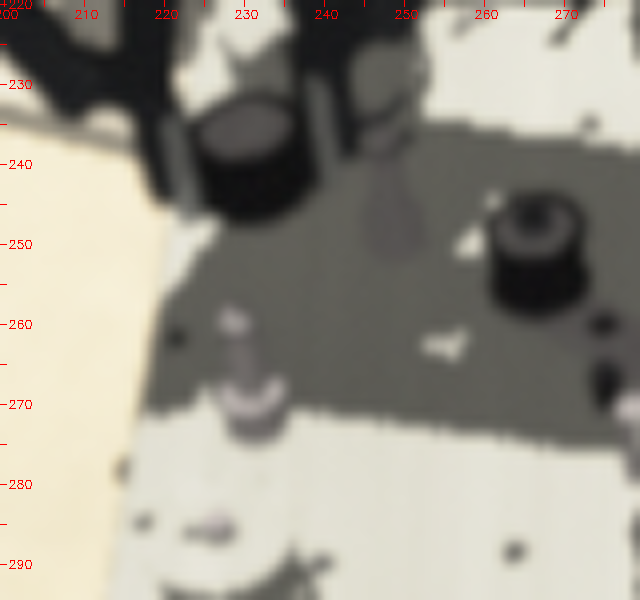

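```bash
python3 - <<'E'
from h import *
s=cal("side")
p=np.array([.5561,.2805,0])
print("top c",proj(s,p+[0,0,.1566]),"bot c",proj(s,p+[0,0,.1346]))
# outlines
a=np.linspace(0,2*np.pi,60)
im=cv2.imread("pics/s8.png")
def dr(c,z,r,col):
    q=proj(s,np.c_[c[0]+r*np.cos(a),c[1]+r*np.sin(a),0*a+z])
    q=((q-[200,220]+.5)*8).astype(int); cv2.polylines(im,[q],True,col,1)
dr(p,.1566,.015,(0,0,255)); dr(p,.1346,.015,(0,0,255)); dr(p,.1566,.00625,(0,255,255))
for c in[(.5615,.2909),(.5779,.2163)]:
    dr(c,.099,.004,(255,0,0));dr(c,.068,.009,(255,0,0));dr(c,.068,.005,(255,0,0));dr(c,.054,.009,(255,0,0))
cv2.imwrite("pics/s8b.png",im)
E
```

```text
top c [[230.70428172 236.05234048]] bot c [[232.107784   243.96756606]]
```

View pics/s8b.png

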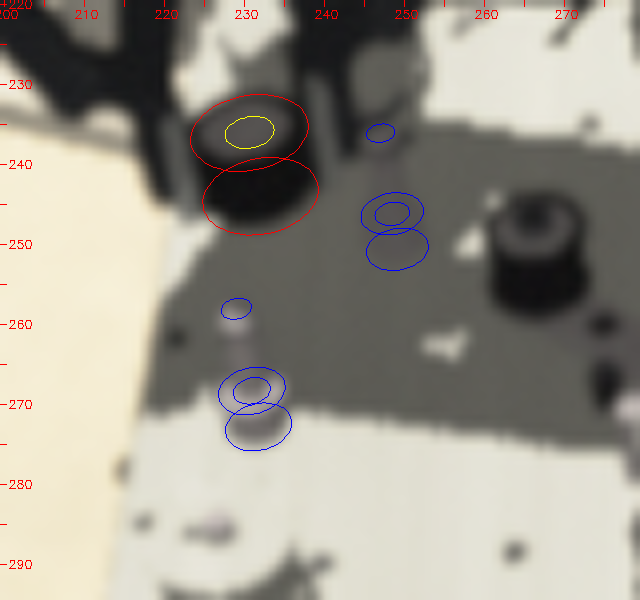

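Request:
move_arm --commands '[0.4,0.05,0.25,0,0.4,0,0.2,0,0.35,0,0,0,0,0,0,0,0,0,0,0,0,0,0,0]'

```text
time: 11.78
eef_pos: [0.5616, 0.2913, 0.1221]
tcp_rot: [-0.334, 0.623, 0.334, 0.624]
contact_force: [0.2, 0.2, -0.9]
opening: 0.34
```

```bash
cat >> h.py <<'E'
def overlay(im,x0,y0,k,items,fn,cam="side"):
    c=cal(cam); a=np.linspace(0,2*np.pi,80); n="/tmp/_o.png"
    crop(im,x0[0],x0[1],y0[0],y0[1],n,k); o=cv2.imread(n)
    for (x,y,z,r,col) in items:
        q=proj(c,np.c_[x+r*np.cos(a),y+r*np.sin(a),0*a+z]); q=((q-[x0[0],y0[0]]+.5)*k).round().astype(int)
        cv2.polylines(o,[q],True,col,1)
    cv2.imwrite(fn,o)
E
python3 - <<'E'
from h import *
st()
s=ctrl.read_camera("side")[:,:,::-1].copy(); cv2.imwrite("pics/side9.png",s)
p=ctrl.get_state()["eef_pos"]; b=p[2]-.0162
R=(0,0,255);B=(255,0,0)
overlay(s,(205,265),(225,285),12,[(p[0],p[1],b,.015,R),(p[0],p[1],b+.022,.015,R),(.5613,.2908,.068,.009,B),(.5613,.2908,.054,.009,B),(.5613,.2908,.099,.003,B)],"pics/s9.png")
E
```

```text
t 11.775 p [0.5616 0.2913 0.1221] F [ 0.25  0.17 -0.87] M [ 0.02 -0.03 -0.  ] op 29.0 zyaw 56.34 x [ 0.001  0.    -1.   ] q [ 0.318  0.318  1.775 -0.     1.047 -0.665]
y [-0.832  0.554 -0.001] z [0.554 0.832 0.001]
```

View pics/s9.png

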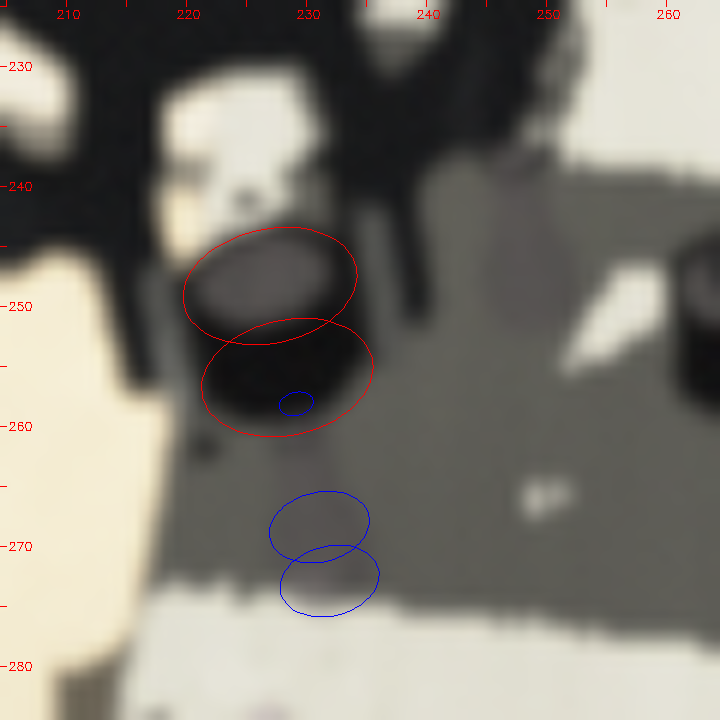

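Request:
move_arm --commands '[0.15,0.02,0,0,0.15,0,0,0,0.15,0,0,0,0,0,0,0,0,0,0,0]'

```text
time: 12.45
eef_pos: [0.5608, 0.2915, 0.1102]
tcp_rot: [-0.334, 0.623, 0.334, 0.623]
contact_force: [-1.3, -0.4, 0.1]
opening: 0.339
```

```bash
python3 - <<'E'
from h import *
st()
s=ctrl.read_camera("side")[:,:,::-1].copy(); cv2.imwrite("pics/side10.png",s)
p=ctrl.get_state()["eef_pos"]; b=p[2]-.0162
R=(0,0,255);B=(255,0,0)
overlay(s,(205,265),(225,285),12,[(p[0],p[1],b,.015,R),(p[0],p[1],b+.022,.015,R),(.5613,.2908,.068,.009,B),(.5613,.2908,.054,.009,B),(.5613,.2908,.099,.003,B)],"pics/s10.png")
E
```

```text
t 12.45 p [0.5608 0.2915 0.1102] F [-1.3  -0.42  0.07] M [ 0.01  0.04 -0.  ] op 28.9 zyaw 56.34 x [-0. -0. -1.] q [ 0.319  0.332  1.781  0.     1.028 -0.664]
y [-0.832  0.554  0.   ] z [ 0.554  0.832 -0.   ]
```

View pics/s10.png

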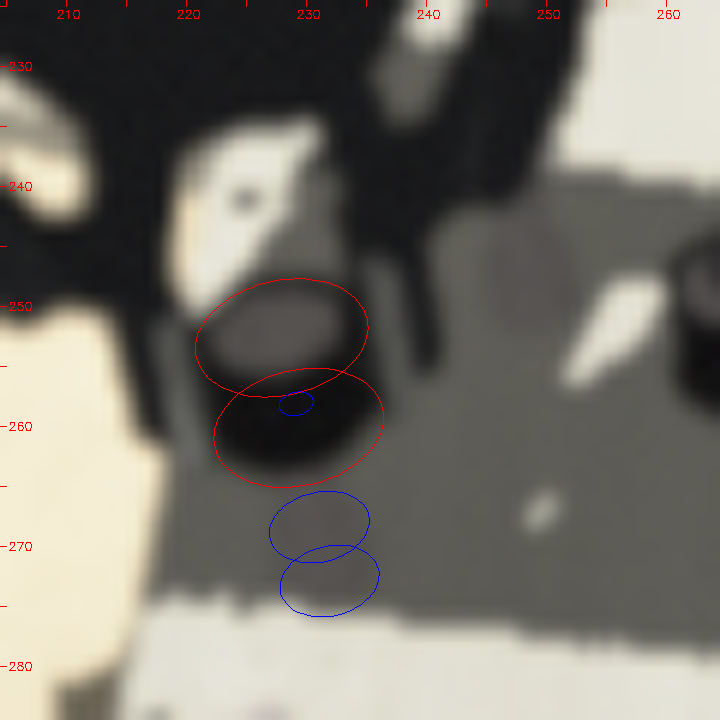

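Request:
move_arm --commands '[0.15,0,0,0,0.15,0,0,0,0.1,0,0,0,0,0,0,0,0,0,0,0]'

```text
time: 13.12
eef_pos: [0.5607, 0.2915, 0.1]
tcp_rot: [-0.334, 0.624, 0.334, 0.623]
contact_force: [-0.9, 0.1, -1.1]
opening: 0.338
```

```bash
python3 - <<'E'
from h import *
st()
E
```

```text
t 13.125 p [0.5607 0.2915 0.1   ] F [-0.86  0.14 -1.06] M [-0.    0.17 -0.01] op 28.9 zyaw 56.34 x [-0.001 -0.    -1.   ] q [ 0.319  0.345  1.786 -0.     1.011 -0.664]
y [-0.832  0.554  0.   ] z [ 0.554  0.832 -0.   ]
```

Request:
move_arm --commands '[0.2,0,0,0,0.2,0,0,0,0.2,0,0,0,0,0,0,0,0,0,0,0]'

```text
time: 13.75
eef_pos: [0.5607, 0.2914, 0.0848]
tcp_rot: [-0.334, 0.624, 0.334, 0.623]
contact_force: [-2.3, -0.1, -1.4]
opening: 0.338
```

```bash
python3 - <<'E'
from h import *
st()
s=ctrl.read_camera("side")[:,:,::-1].copy(); cv2.imwrite("pics/side11.png",s)
p=ctrl.get_state()["eef_pos"]; b=p[2]-.0162
R=(0,0,255);B=(255,0,0)
overlay(s,(205,265),(225,285),12,[(.5613,.2908,.068,.015,R),(.5613,.2908,.09,.015,R),(.5613,.2908,.054,.009,B)],"pics/s11.png")
E
```

```text
t 13.75 p [0.5607 0.2914 0.0848] F [-2.28 -0.08 -1.42] M [0.06 0.25 0.  ] op 28.8 zyaw 56.34 x [-0.001 -0.    -1.   ] q [ 0.319  0.366  1.791 -0.     0.985 -0.664]
y [-0.832  0.554  0.   ] z [ 0.554  0.832 -0.001]
```

View pics/s11.png

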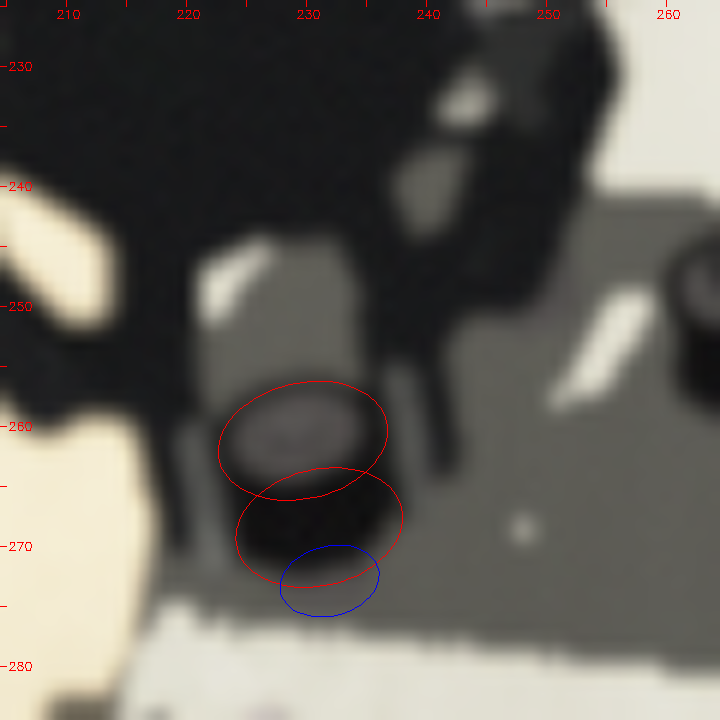

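Request:
move_arm --commands '[0.04,0,0,0,0.04,0,0,0,0,0,0,0]'

```text
time: 14.18
eef_pos: [0.5608, 0.2915, 0.0843]
tcp_rot: [-0.334, 0.624, 0.334, 0.623]
contact_force: [-5.1, -0.5, 5.5]
opening: 0.336
```

```bash
python3 - <<'E'
from h import *
st()
E
```

```text
t 14.175 p [0.5608 0.2915 0.0843] F [-5.06 -0.48  5.51] M [-0.21  0.83 -0.  ] op 28.7 zyaw 56.35 x [-0.001 -0.    -1.   ] q [ 0.319  0.367  1.791 -0.     0.985 -0.664]
y [-0.832  0.554  0.   ] z [ 0.554  0.832 -0.001]
```

Request:
move_arm --commands '[0,0,0,0,0,0,0,0,0,0,0,0,0,0,0,0,-0.4,0,0,0,-0.8,0,0,0,-0.8,0,0,0,-0.8,0,0,0,0,0,0,0]' --jaw 46

```text
time: 15.3
eef_pos: [0.5626, 0.2921, 0.157]
tcp_rot: [-0.334, 0.621, 0.333, 0.625]
contact_force: [0.2, 0.3, -0.7]
opening: 0.54
```

```bash
python3 - <<'E'
from h import *
st()
s=ctrl.read_camera("side")[:,:,::-1].copy(); cv2.imwrite("pics/side12.png",s)
R=(0,0,255);B=(255,0,0)
overlay(s,(205,265),(225,285),12,[(.5613,.2908,.068,.015,R),(.5613,.2908,.09,.015,R),(.5613,.2908,.054,.009,B)],"pics/s12.png")
E
```

```text
t 15.3 p [0.5626 0.2921 0.157 ] F [ 0.23  0.26 -0.67] M [-0.02 -0.01  0.02] op 46.1 zyaw 56.35 x [ 0.006  0.002 -1.   ] q [ 0.319  0.277  1.756  0.     1.102 -0.664]
y [-0.832  0.554 -0.004] z [0.554 0.832 0.005]
```

View pics/s12.png

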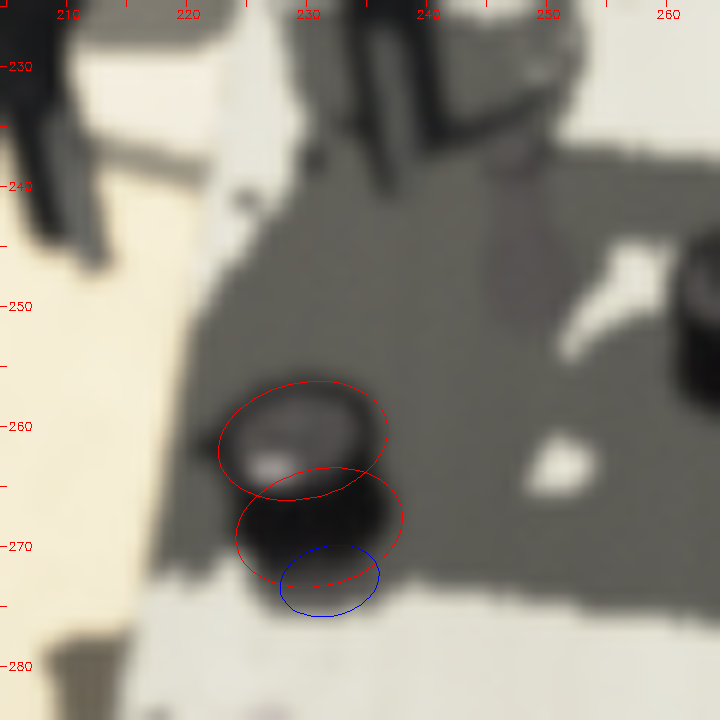

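```bash
python3 - <<'E'
from h import *
s=ctrl.get_state(); R=Ro.from_quat([-.334,.623,.334,.623]).as_matrix()
w=[s["eef_pos"],(.455,.03,.2),(.46,-.1,.18),(.56,-.344,.09)]
for a,b in zip(w,w[1:]): print((R.T@(np.array(b)-a)/.025).round(2))
E
```

```text
[ -1.8   -2.24 -11.08]
[ 0.8  -3.04 -4.22]
[ 3.6  -8.73 -5.91]
```

Request:
move_arm --commands '[-0.2,-0.2,-0.92,0,-0.2,-0.2,-0.92,0,-0.2,-0.2,-0.92,0,-0.2,-0.2,-0.92,0,-0.2,-0.2,-0.92,0,-0.2,-0.2,-0.92,0,-0.2,-0.2,-0.92,0,-0.2,-0.2,-0.92,0,-0.2,-0.2,-0.92,0,0,-0.2,-0.92,0,0,-0.2,-0.92,0,0,-0.2,-0.92,0,0.2,-0.6,-0.84,0,0.2,-0.6,-0.84,0,0.2,-0.6,-0.84,0,0.2,-0.6,-0.84,0,0,-0.6,-0.84,0,0,0,0,0]'

```text
time: 17.6
eef_pos: [0.4616, -0.1013, 0.1774]
tcp_rot: [-0.332, 0.624, 0.334, 0.623]
contact_force: [-0.0, 0.2, -0.1]
opening: 0.537
```

```bash
python3 - <<'E'
from h import *
st(); print(plan((.56,-.344,.09)).round(2))
E
```

```text
t 17.6 p [ 0.4616 -0.1013  0.1774] F [-0.01  0.17 -0.1 ] M [ 0.01 -0.02  0.  ] op 45.9 zyaw 56.19 x [-0.002  0.001 -1.   ] q [-0.431 -0.099  2.122  0.     1.121 -1.412]
y [-0.831  0.556  0.002] z [ 0.556  0.831 -0.   ]
[ 3.48 -8.68 -5.87]
```

Request:
move_arm --commands '[0,-0.87,-0.59,0,0,-0.87,-0.59,0,0,-0.87,-0.59,0,0,-0.87,-0.59,0,0.5,-0.87,-0.59,0,0.5,-0.87,-0.59,0,0.6,-0.87,-0.59,0,0.6,-0.87,-0.59,0,0.6,-0.87,-0.59,0,0.6,-0.87,-0.59,0,0,0,0,0,0,0,0,0,0,0,0,0]'

```text
time: 19.23
eef_pos: [0.5616, -0.3427, 0.094]
tcp_rot: [-0.334, 0.623, 0.334, 0.623]
contact_force: [-0.0, -0.2, 0.5]
opening: 0.543
```

```bash
python3 - <<'E'
from h import *
st(); print(plan((.56,-.344,.0162)).round(2))
s=ctrl.read_camera("side")[:,:,::-1].copy()
crop(s,340,400,130,185,"pics/s13.png",10)
E
```

```text
t 19.225 p [ 0.5616 -0.3427  0.094 ] F [-0.05 -0.2   0.51] M [0.01 0.04 0.02] op 46.4 zyaw 56.4 x [ 0. -0. -1.] q [-0.702  0.403  1.721  0.     1.017 -1.686]
y [-0.833  0.553 -0.   ] z [0.553 0.833 0.   ]
[ 3.11  0.03 -0.08]
```

View pics/s13.png

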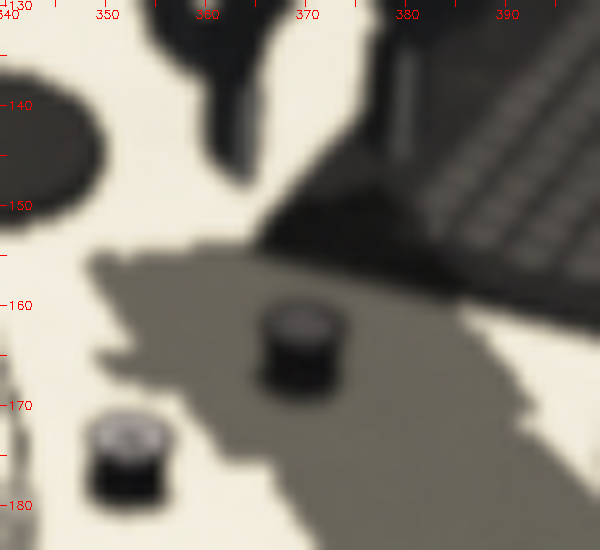

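Request:
move_arm --commands '[0.8,0.03,-0.08,0,0.8,0,0,0,0.7,0,0,0,0.5,0,0,0,0.3,0,0,0,0,0,0,0,0,0,0,0]'

```text
time: 20.15
eef_pos: [0.5602, -0.3454, 0.0166]
tcp_rot: [-0.334, 0.623, 0.333, 0.624]
contact_force: [0.5, 0.2, -0.2]
opening: 0.541
```

```bash
python3 - <<'E'
from h import *
st()
s=ctrl.read_camera("side")[:,:,::-1].copy()
crop(s,340,400,130,185,"pics/s14.png",10)
E
```

```text
t 20.15 p [ 0.5602 -0.3454  0.0166] F [ 0.54  0.23 -0.2 ] M [-0.03  0.05  0.01] op 46.2 zyaw 56.34 x [ 0.001 -0.001 -1.   ] q [-0.706  0.511  1.737 -0.     0.892 -1.69 ]
y [-0.832  0.554 -0.001] z [ 0.554  0.832 -0.   ]
```

View pics/s14.png

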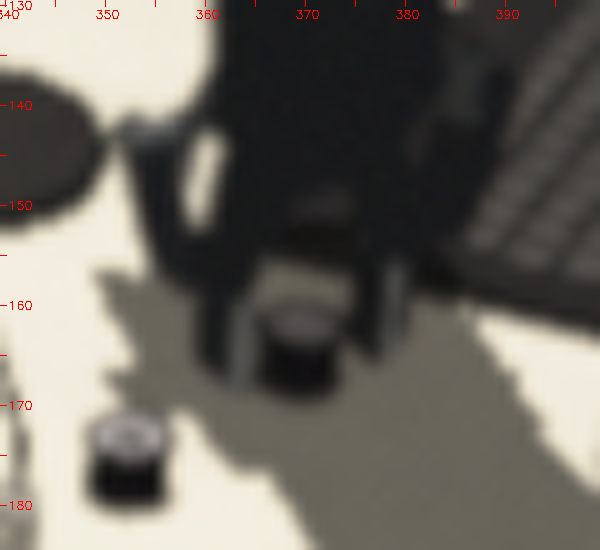

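Request:
move_arm --commands '[0,0,0,0,0,0,0,0,0,0,0,0,0,0,0,0,0,0,0,0]' --jaw 20

```text
time: 20.82
eef_pos: [0.5603, -0.3455, 0.0169]
tcp_rot: [-0.334, 0.623, 0.333, 0.624]
contact_force: [0.0, 0.6, 5.3]
opening: 0.325
```

```bash
python3 - <<'E'
from h import *
st()
s=ctrl.get_state(); R=Ro.from_quat([-.334,.623,.334,.623]).as_matrix()
w=[s["eef_pos"],(.56,-.345,.1),(.46,-.09,.18),(.46,.03,.2),(.578,.2165,.13)]
for a,b in zip(w,w[1:]): print((R.T@(np.array(b)-a)/.025).round(2))
E
```

```text
t 20.825 p [ 0.5603 -0.3455  0.0169] F [0.01 0.62 5.31] M [0.06 0.02 0.01] op 27.7 zyaw 56.34 x [ 0.001 -0.001 -1.   ] q [-0.706  0.511  1.737  0.     0.892 -1.69 ]
y [-0.832  0.554 -0.002] z [ 0.554  0.832 -0.   ]
[-3.32  0.02  0.01]
[-3.2   8.98  6.28]
[-0.8   2.66  4.  ]
[2.8  0.2  8.83]
```

Request:
move_arm --commands '[-0.4,0,0,0,-0.7,0,0,0,-0.8,0,0,0,-0.8,0,0,0,-0.6,0,0,0,-0.4,0.6,0.4,0,-0.4,0.9,0.64,0,-0.4,0.9,0.64,0,-0.4,0.9,0.64,0,-0.4,0.9,0.64,0,-0.4,0.9,0.64,0,-0.4,0.9,0.64,0,-0.4,0.9,0.64,0,0,0.9,0.6,0,0,0.9,0.6,0,0,0.9,0.9,0,0,0.9,0.9,0,-0.2,0.7,0.9,0,-0.2,0.5,0.9,0,-0.2,0,0.9,0]'

```text
time: 23.32
eef_pos: [0.4623, 0.0384, 0.1941]
tcp_rot: [-0.334, 0.623, 0.334, 0.623]
contact_force: [0.0, 0.3, -1.2]
opening: 0.327
```

```bash
python3 - <<'E'
from h import *
st(); print(plan((.578,.2165,.125)).round(2))
E
```

```text
t 23.325 p [0.4623 0.0384 0.1941] F [ 0.02  0.28 -1.16] M [ 0.02 -0.02  0.  ] op 27.9 zyaw 56.39 x [ 0.001 -0.    -1.   ] q [-0.136 -0.143  2.128  0.     1.156 -1.12 ]
y [-0.833  0.554 -0.   ] z [0.554 0.833 0.   ]
[2.77 0.09 8.49]
```

Request:
move_arm --commands '[0,0,0.9,0,0,0,0.9,0,0,0,0.9,0,0,0,0.9,0,0.3,0,0.9,0,0.4,0,0.9,0,0.4,0.05,0.9,0,0.4,0,0.9,0,0.4,0,0.8,0,0.3,0,0.4,0,0,0,0,0,0,0,0,0,0,0,0,0]'

```text
time: 24.95
eef_pos: [0.5782, 0.2123, 0.1389]
tcp_rot: [-0.334, 0.623, 0.334, 0.624]
contact_force: [0.0, -0.6, -1.0]
opening: 0.329
```

```bash
python3 - <<'E'
from h import *
st(); print(plan((.578,.2165,.122)).round(2))
s=ctrl.read_camera("side")[:,:,::-1].copy(); cv2.imwrite("pics/side15.png",s)
p=ctrl.get_state()["eef_pos"]; b=p[2]-.0167
R=(0,0,255);B=(255,0,0)
x,y=.5779,.2164
overlay(s,(220,280),(205,265),12,[(p[0],p[1],b,.015,R),(p[0],p[1],b+.022,.015,R),(x,y,.068,.009,B),(x,y,.054,.009,B),(x,y,.099,.003,B)],"pics/s15.png")
E
```

```text
t 24.95 p [0.5782 0.2123 0.1389] F [ 0.03 -0.61 -1.02] M [-0.01  0.01 -0.02] op 28.1 zyaw 56.31 x [ 0.001  0.    -1.   ] q [ 0.187  0.264  1.809 -0.     1.068 -0.795]
y [-0.832  0.555 -0.001] z [0.555 0.832 0.   ]
[0.68 0.1  0.13]
```

View pics/s15.png

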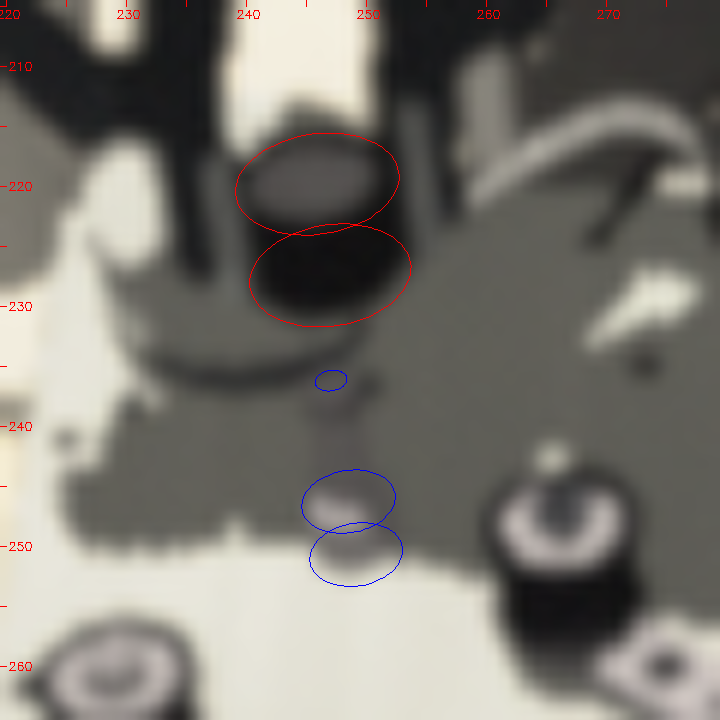

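Request:
move_arm --commands '[0.3,0.1,0.13,0,0.3,0,0,0,0.15,0,0,0,0.15,0,0,0,0.15,0,0,0,0,0,0,0,0,0,0,0]'

```text
time: 25.88
eef_pos: [0.578, 0.2168, 0.1122]
tcp_rot: [-0.334, 0.623, 0.334, 0.623]
contact_force: [0.9, -0.2, -0.6]
opening: 0.324
```

```bash
python3 - <<'E'
from h import *
st()
s=ctrl.read_camera("side")[:,:,::-1].copy(); cv2.imwrite("pics/side16.png",s)
p=ctrl.get_state()["eef_pos"]; b=p[2]-.0167
R=(0,0,255);B=(255,0,0)
x,y=.5779,.2164
overlay(s,(220,280),(205,265),12,[(p[0],p[1],b,.015,R),(p[0],p[1],b+.022,.015,R),(x,y,.068,.009,B),(x,y,.054,.009,B),(x,y,.099,.003,B)],"pics/s16.png")
E
```

```text
t 25.875 p [0.578  0.2168 0.1122] F [ 0.88 -0.18 -0.59] M [-0.09 -0.05 -0.02] op 27.7 zyaw 56.34 x [ 0. -0. -1.] q [ 0.195  0.3    1.819 -0.     1.022 -0.789]
y [-0.832  0.554 -0.   ] z [0.554 0.832 0.   ]
```

View pics/s16.png

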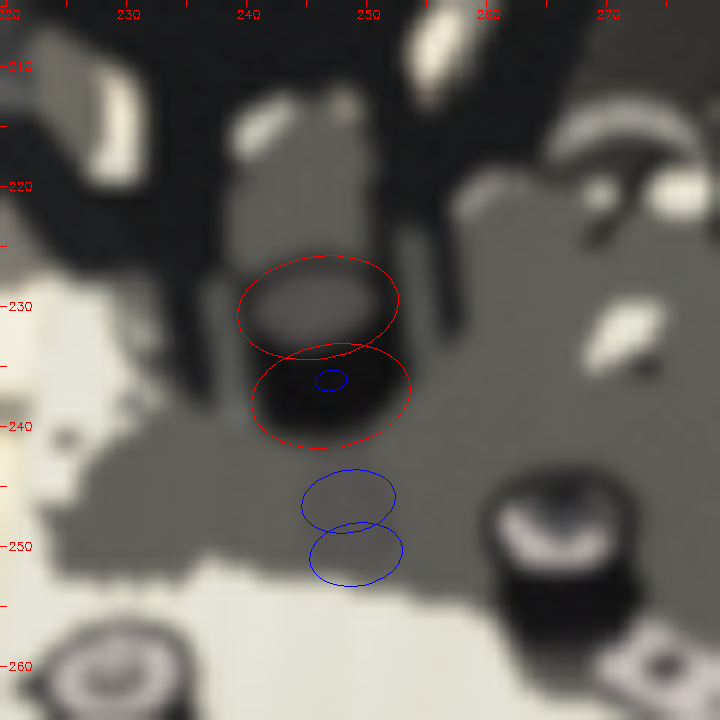

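Bottom now at ~0.0955 with no push-back: the tip is in the bore. Continue down.

Request:
move_arm --commands '[0.15,0,0,0,0.15,0,0,0,0.15,0,0,0,0,0,0,0,0,0,0,0]'

```text
time: 26.55
eef_pos: [0.5779, 0.2165, 0.1002]
tcp_rot: [-0.334, 0.623, 0.334, 0.623]
contact_force: [1.4, -4.0, -2.2]
opening: 0.325
```

```bash
python3 - <<'E'
from h import *
st()
E
```

```text
t 26.55 p [0.5779 0.2165 0.1002] F [ 1.43 -4.01 -2.23] M [-0.57 -0.25  0.01] op 27.8 zyaw 56.35 x [-0.    -0.001 -1.   ] q [ 1.940e-01  3.160e-01  1.824e+00 -1.000e-03  1.002e+00 -7.890e-01]
y [-0.832  0.554 -0.   ] z [ 0.554  0.832 -0.001]
```

Request:
move_arm --commands '[0.1,-0.03,-0.02,0,0.15,0,0,0,0.15,0,0,0,0.1,0,0,0,0,0,0,0,0,0,0,0]'

```text
time: 27.3
eef_pos: [0.5781, 0.2163, 0.0883]
tcp_rot: [-0.334, 0.623, 0.334, 0.623]
contact_force: [-0.8, 0.2, -0.1]
opening: 0.331
```

```bash
python3 - <<'E'
from h import *
st()
E
```

```text
t 27.3 p [0.5781 0.2163 0.0883] F [-0.76  0.15 -0.13] M [-0.02 -0.06  0.01] op 28.3 zyaw 56.34 x [-0.  0. -1.] q [ 1.940e-01  3.320e-01  1.828e+00  1.000e-03  9.810e-01 -7.900e-01]
y [-0.832  0.554  0.   ] z [0.554 0.832 0.   ]
```

Free now; on to the shoulder.

Request:
move_arm --commands '[0.08,0,0,0,0.08,0,0,0,0.06,0,0,0,0,0,0,0,0,0,0,0]'

```text
time: 27.92
eef_pos: [0.5784, 0.2162, 0.0848]
tcp_rot: [-0.334, 0.623, 0.334, 0.623]
contact_force: [-4.5, -1.2, 8.6]
opening: 0.33
```

```bash
python3 - <<'E'
from h import *
st()
E
```

```text
t 27.925 p [0.5784 0.2162 0.0848] F [-4.48 -1.23  8.59] M [-0.17  0.75 -0.  ] op 28.2 zyaw 56.36 x [-0. -0. -1.] q [ 0.194  0.338  1.828 -0.     0.976 -0.79 ]
y [-0.833  0.554  0.   ] z [ 0.554  0.833 -0.   ]
```

Request:
move_arm --commands '[0,0,0,0,0,0,0,0,0,0,0,0,0,0,0,0,-0.4,0,0,0,-0.8,0,0,0,-0.8,0,0,0,-0.8,0,0,0,-0.8,0,0,0,0,0,0,0]' --jaw 46

```text
time: 29.18
eef_pos: [0.5796, 0.2164, 0.176]
tcp_rot: [-0.334, 0.622, 0.333, 0.625]
contact_force: [0.2, 0.3, -0.5]
opening: 0.538
```

```bash
python3 - <<'E'
from h import *
st()
t=ctrl.read_camera("top")[:,:,::-1].copy();s=ctrl.read_camera("side")[:,:,::-1].copy(); cv2.imwrite("pics/side17.png",s)
crop(s,215,305,205,280,"pics/s17.png",8)
crop(t,190,290,160,240,"pics/t17.png",8)
E
```

```text
t 29.175 p [0.5796 0.2164 0.176 ] F [ 0.24  0.28 -0.46] M [ 0.   -0.01  0.02] op 45.9 zyaw 56.35 x [ 0.005  0.001 -1.   ] q [ 0.193  0.226  1.782  0.     1.129 -0.79 ]
y [-0.832  0.554 -0.004] z [0.554 0.832 0.004]
```

View pics/s17.png

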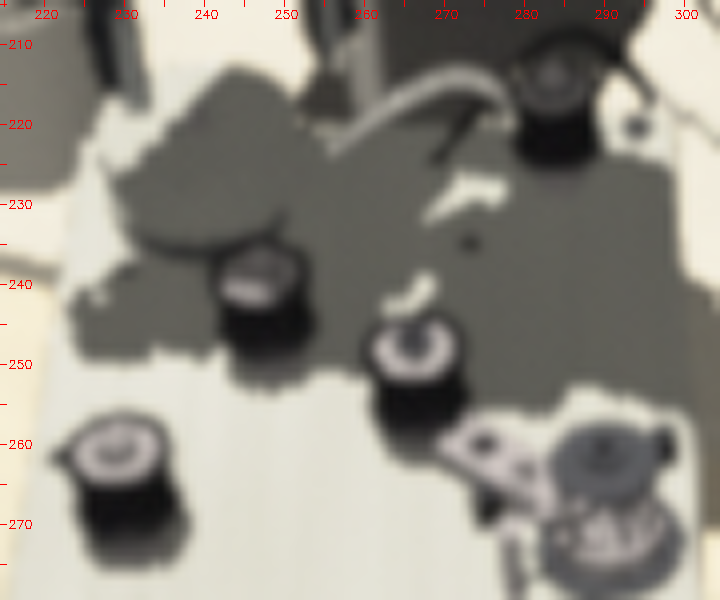

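View pics/t17.png

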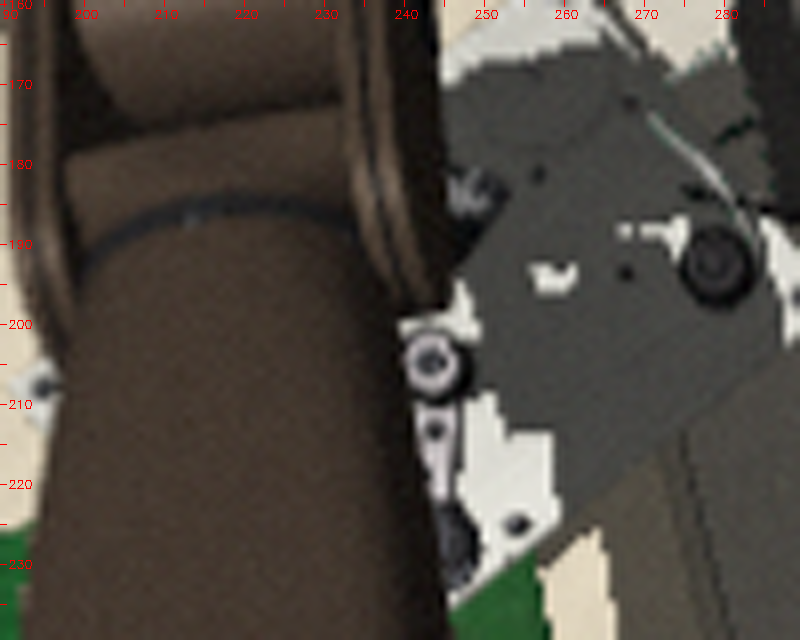

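```bash
python3 - <<'E'
from h import *
np.set_printoptions(precision=4,suppress=True)
for n,a,b,z in [("rol",(243.5,205.0),(266.3,248),.09),("piv",(243.2,228.3),(290.3,261.5),.093),("B",(243.2,189),(246.5,239),.09)]:
    print(n,*tri(a,b),onz(a,z,"top"),onz(b,z,"side"))
E
```

```text
rol [0.5219 0.2154 0.0908] [-0.1146 -0.1957  0.154   0.0358] [0.5214 0.2151] [0.5228 0.2149]
piv [0.4514 0.2163 0.0882] [-0.7597 -1.4226  1.0709  0.2322] [0.4464 0.2128] [0.4507 0.2207]
B [0.5757 0.2192 0.0931] [-0.5281 -0.8433  0.6837  0.1672] [0.5736 0.2181] [0.5801 0.2173]
```

```bash
python3 - <<'E'
from h import *
t=cv2.imread("pics/top0.png"); s=cv2.imread("pics/side17.png")
R=(0,0,255);G=(0,255,0)
it=[]
for (x,y),c in [((.4525,.2195),R)]:
    it+=[(x,y,.093,.0155,c),(.5219,.2152,.09,.015,c),(.5219,.2152,.068,.015,c)]
overlay(t,(225,265),(192,242),14,it,"pics/tp.png","top")
overlay(s,(255,310),(235,290),12,it,"pics/sp.png","side")
E
```

```text
(no output)
```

View pics/tp.png

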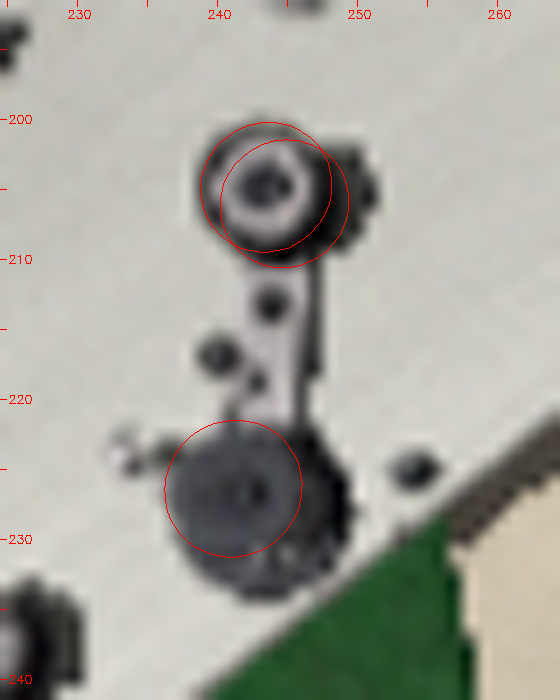

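View pics/sp.png

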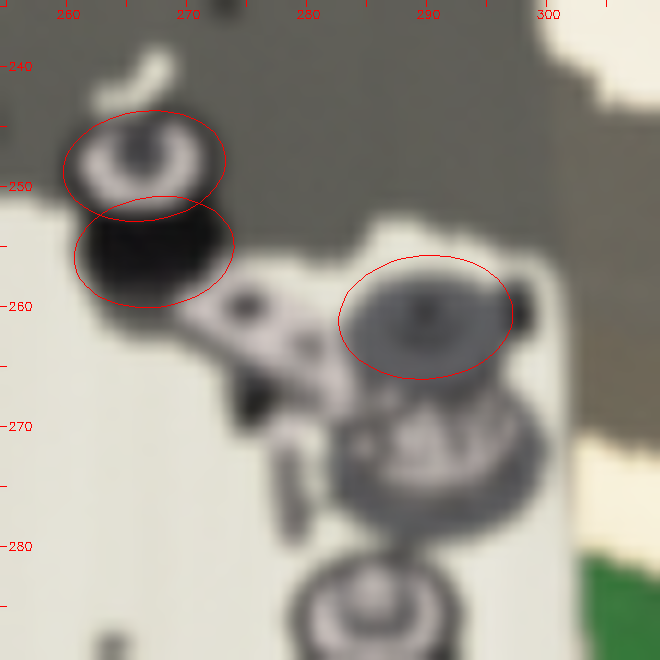

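Request:
move_arm --commands '[0,0,0,-1,0,0,0,-1,0,0,0,-1,0,0,0,-1,0,0,0,-1,0,0,0,-1,0,0.8,-0.17,0,0.5,0.8,0,0,0.6,0.7,0,0,0.6,0,0,0,0.5,0,0,0,0,0,0,0,0,0,0,0]'

```text
time: 30.9
eef_pos: [0.5214, 0.2155, 0.1181]
tcp_rot: [-0.484, 0.516, 0.484, 0.516]
contact_force: [0.5, -0.1, -0.4]
opening: 0.54
```

```bash
python3 - <<'E'
from h import *
st(); print(plan((.5217,.2156,.078)).round(2))
s=ctrl.read_camera("side")[:,:,::-1].copy()
crop(s,230,310,210,285,"pics/s18.png",8)
E
```

```text
t 30.9 p [0.5214 0.2155 0.1181] F [ 0.53 -0.14 -0.45] M [ 0.04 -0.01  0.05] op 46.1 zyaw 86.33 x [ 0.001  0.    -1.   ] q [ 0.212  0.185  1.948 -0.     1.008 -1.295]
y [-0.998  0.064 -0.001] z [0.064 0.998 0.   ]
[ 1.61 -0.01  0.01]
```

View pics/s18.png

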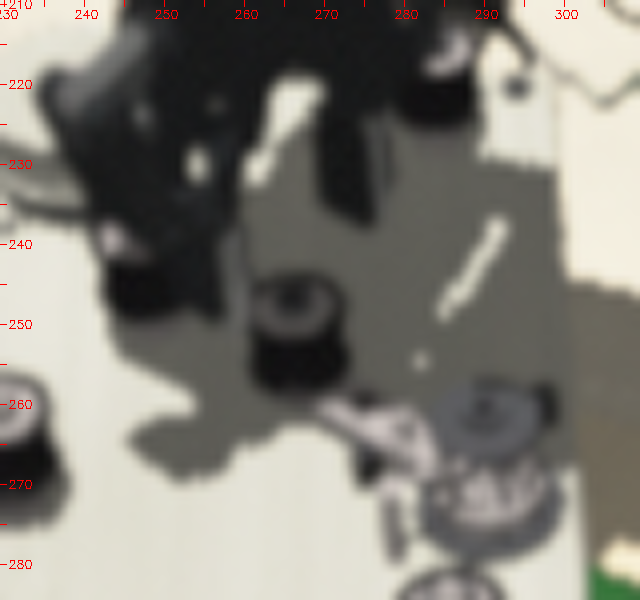

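Request:
move_arm --commands '[0.5,0,0,0,0.5,0,0,0,0.4,0,0,0,0.2,0,0,0,0,0,0,0,0,0,0,0]'

```text
time: 31.7
eef_pos: [0.5209, 0.2155, 0.0782]
tcp_rot: [-0.484, 0.515, 0.484, 0.516]
contact_force: [-0.5, -0.2, 0.0]
opening: 0.537
```

```bash
python3 - <<'E'
from h import *
st()
s=ctrl.read_camera("side")[:,:,::-1].copy()
crop(s,230,310,210,285,"pics/s19.png",8)
E
```

```text
t 31.7 p [0.5209 0.2155 0.0782] F [-0.53 -0.21  0.01] M [ 0.05 -0.04  0.  ] op 45.9 zyaw 86.34 x [ 0.001  0.    -1.   ] q [ 0.212  0.242  1.965  0.     0.934 -1.295]
y [-0.998  0.064 -0.001] z [0.064 0.998 0.   ]
```

View pics/s19.png

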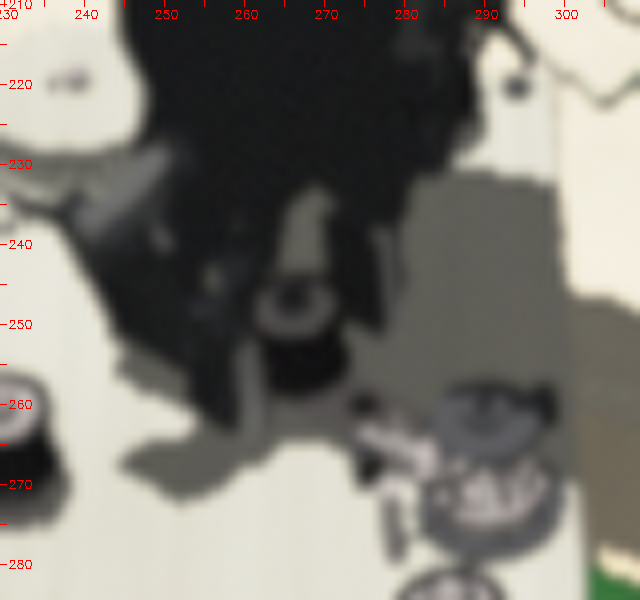

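Fingers straddle the tensioner's roller (265,247). Close on it.

Request:
move_arm --commands '[0,0,0,0,0,0,0,0,0,0,0,0,0,0,0,0,0,0,0,0]' --jaw 20 --force 40

```text
time: 32.38
eef_pos: [0.5209, 0.2149, 0.0786]
tcp_rot: [-0.484, 0.516, 0.483, 0.515]
contact_force: [-0.9, -5.0, 6.0]
opening: 0.337
```

```bash
python3 - <<'E'
from h import *
st()
th=np.radians(56.34+30)
# plan arc: tool frame deltas, rotate 5deg clockwise per row for 11 rows (pose after each row)
piv=np.array([.452,.218]); s=ctrl.get_state(); p0=s["eef_pos"][:2]; v=p0-piv; print(np.hypot(*v),np.degrees(np.arctan2(v[1],v[0])))
def rot(a): return np.array([[np.cos(a),-np.sin(a)],[np.sin(a),np.cos(a)]])
yaw=np.radians(86.34); P=p0
for n in range(1,13):
    a=-np.radians(5)*n; Q=piv+rot(a)@v; d=Q-P
    z=np.array([np.cos(yaw),np.sin(yaw)]); y=np.array([-np.sin(yaw),np.cos(yaw)])
    print(n,"y",round(d@y/.025,3),"z",round(d@z/.025,3),Q.round(4)); P=Q; yaw-=np.radians(5)
E
```

```text
t 32.375 p [0.5209 0.2149 0.0786] F [-0.93 -5.03  5.98] M [-0.82  0.36  0.03] op 28.8 zyaw 86.36 x [ 0.    -0.001 -1.   ] q [ 0.212  0.242  1.965 -0.002  0.935 -1.295]
y [-0.998  0.063 -0.   ] z [ 0.063  0.998 -0.001]
0.06897050819200871 -2.611825768511661
1 y 0.006 z -0.241 [0.5204 0.2089]
2 y 0.006 z -0.241 [0.5193 0.2029]
3 y 0.006 z -0.241 [0.5177 0.1971]
4 y 0.006 z -0.241 [0.5157 0.1915]
5 y 0.006 z -0.241 [0.5131 0.186 ]
6 y 0.006 z -0.241 [0.5101 0.1808]
7 y 0.006 z -0.241 [0.5066 0.1759]
8 y 0.006 z -0.241 [0.5028 0.1713]
9 y 0.006 z -0.241 [0.4985 0.1671]
10 y 0.006 z -0.241 [0.4939 0.1632]
11 y 0.006 z -0.241 [0.4889 0.1598]
12 y 0.006 z -0.241 [0.4837 0.1568]
```

Request:
move_arm --commands '[0,0,-0.24,1,0,0.01,-0.24,1,0,0.01,-0.24,1,0,0,-0.24,1,0,0,0,0]'

```text
time: 33.0
eef_pos: [0.5164, 0.1937, 0.0786]
tcp_rot: [-0.386, 0.59, 0.387, 0.594]
contact_force: [1.8, 4.7, 2.7]
opening: 0.335
```

```bash
python3 - <<'E'
from h import *
st()
E
```

```text
t 33.0 p [0.5164 0.1937 0.0786] F [1.82 4.68 2.66] M [ 0.77 -0.12  0.02] op 28.6 zyaw 66.32 x [ 0.003  0.004 -1.   ] q [ 0.173  0.216  1.997  0.004  0.925 -0.986]
y [-0.916  0.402 -0.002] z [0.402 0.916 0.005]
```

Request:
move_arm --commands '[0,0,-0.24,1,0,0.01,-0.24,1,0,0.01,-0.24,1,0,0,-0.24,1,0,0.01,-0.24,1,0,0,0,0]'

```text
time: 33.75
eef_pos: [0.5003, 0.1691, 0.0787]
tcp_rot: [-0.249, 0.659, 0.25, 0.664]
contact_force: [4.3, 5.6, 0.8]
opening: 0.335
```

```bash
python3 - <<'E'
from h import *
st()
E
```

```text
t 33.75 p [0.5003 0.1691 0.0787] F [4.29 5.55 0.76] M [ 0.72 -0.6   0.02] op 28.6 zyaw 41.34 x [ 0.006  0.003 -1.   ] q [ 0.133  0.167  2.054  0.003  0.914 -0.591]
y [-0.661  0.751 -0.002] z [0.751 0.661 0.007]
```

Request:
move_arm --commands '[0,0,-0.24,1,0,0.01,-0.2,1,0,0,0,0,0,0,0,0]'

```text
time: 34.25
eef_pos: [0.4922, 0.1623, 0.0787]
tcp_rot: [-0.191, 0.678, 0.192, 0.684]
contact_force: [5.6, 4.8, -0.9]
opening: 0.337
```

```bash
python3 - <<'E'
from h import *
st()
s=ctrl.read_camera("side")[:,:,::-1].copy()
crop(s,215,305,210,285,"pics/s20.png",8)
E
```

```text
t 34.25 p [0.4922 0.1623 0.0787] F [ 5.58  4.8  -0.95] M [ 0.69 -0.81  0.03] op 28.8 zyaw 31.38 x [ 0.007  0.003 -1.   ] q [ 0.122  0.146  2.078  0.003  0.909 -0.428]
y [-0.521  0.854 -0.001] z [0.854 0.521 0.008]
```

View pics/s20.png

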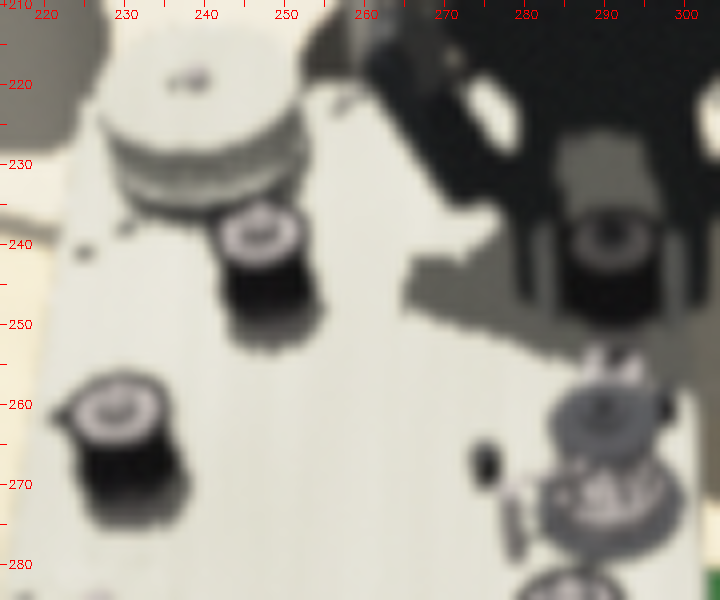

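Request:
move_arm --commands '[0,0,-0.1,0,0,0,-0.1,0,0,0,0,0]'

```text
time: 34.67
eef_pos: [0.4893, 0.1604, 0.0789]
tcp_rot: [-0.19, 0.676, 0.192, 0.685]
contact_force: [9.2, 8.5, -5.8]
opening: 0.332
```

```bash
python3 - <<'E'
from h import *
st()
E
```

```text
t 34.675 p [0.4893 0.1604 0.0789] F [ 9.25  8.46 -5.81] M [ 1.15 -1.45  0.  ] op 28.4 zyaw 31.34 x [ 0.012  0.005 -1.   ] q [ 0.118  0.137  2.089  0.005  0.903 -0.432]
y [-0.52   0.854 -0.002] z [0.854 0.52  0.013]
```

Request:
move_arm --commands '[0,0,-0.1,0,0,0,0,0,0,0,0,0,0,0,0,0]'

```text
time: 35.17
eef_pos: [0.4891, 0.1602, 0.079]
tcp_rot: [-0.19, 0.674, 0.192, 0.688]
contact_force: [15.1, 12.9, -11.2]
opening: 0.333
```

```bash
python3 - <<'E'
from h import *
st()
t=ctrl.read_camera("top")[:,:,::-1].copy();s=ctrl.read_camera("side")[:,:,::-1].copy()
p=ctrl.get_state()["eef_pos"]; v=p[:2]-[.452,.218]; print(np.hypot(*v),np.degrees(np.arctan2(v[1],v[0])))
R=(0,0,255)
th=-np.radians(1.8)-.94; e=(.452+.07*np.cos(th),.218+.07*np.sin(th)); th=-np.radians(1.8)-.80; f=(.452+.07*np.cos(th),.218+.07*np.sin(th)); print(e)
overlay(s,(255,315),(210,285),8,[(*e,.09,.015,R),(*f,.09,.015,(0,255,0))],"pics/s21.png")
crop(t,205,305,155,240,"pics/t21.png",8)
E
```

```text
t 35.175 p [0.4891 0.1602 0.079 ] F [ 15.09  12.89 -11.23] M [ 1.85 -2.19  0.03] op 28.4 zyaw 31.29 x [ 0.018  0.008 -1.   ] q [ 0.117  0.133  2.093  0.007  0.897 -0.434]
y [-0.519  0.855 -0.002] z [0.854 0.519 0.019]
0.06865832990459932 -57.344656941434934
(np.float64(0.4914891691117221), np.float64(0.16020202838450281))
```

View pics/s21.png

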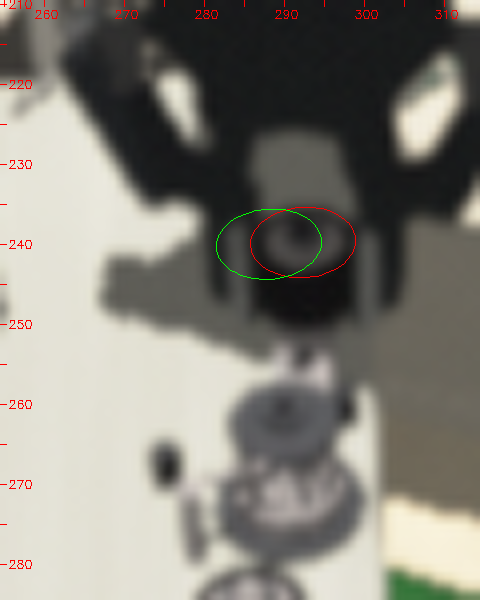

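View pics/t21.png

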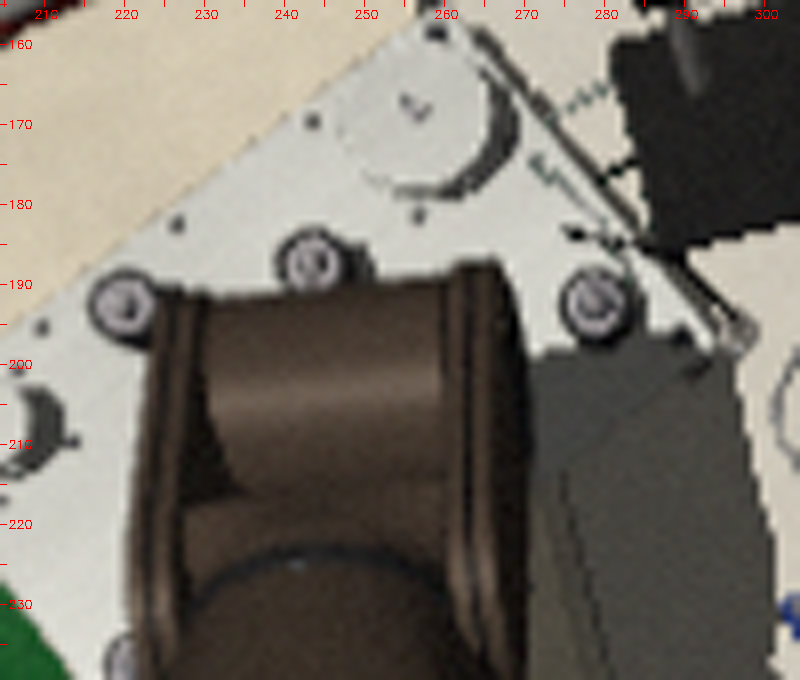

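Request:
move_arm --commands '[0,0,0.04,0,0,0,0,0,0,0,0,0,0,0,0,0,0,0,0,0,0,0,0,0,0,0,0,0,0,0,0,0]'

```text
time: 36.28
eef_pos: [0.4892, 0.1603, 0.079]
tcp_rot: [-0.19, 0.675, 0.192, 0.687]
contact_force: [13.1, 11.2, -7.1]
opening: 0.336
```

```bash
python3 - <<'E'
from h import *
st()
ctrl.sign_off()
E
```

```text
t 36.275 p [0.4892 0.1603 0.079 ] F [13.12 11.22 -7.05] M [ 1.51 -1.9  -0.02] op 28.7 zyaw 31.31 x [ 0.015  0.007 -1.   ] q [ 0.117  0.134  2.091  0.006  0.9   -0.433]
y [-0.52   0.854 -0.002] z [0.854 0.52  0.017]
the job is handed in; nothing more can be done
```

Both bare spindles now carry a spare roller, and the gripper is holding the tensioner lever at its wound stop. I handed the job in at about 36 s, still holding it.

- **Rollers:** each went down until it met the shoulder, at the height worked out beforehand (to about 0.1 mm) and with 5–9 N of push-back. Later pictures show both released and level.
- **Lever:** the gripper closed on the tensioner's own roller and swung it round. At the end, 2.5 mm more commanded travel moved it only 0.3 mm, while the horizontal force rose from about 12.5 N to 20 N. I backed off slightly, and at hand-in it was holding steady at about 17 N. From the tool's travel the swing is about 0.955 rad, against a stop at 0.94.
- **Disagreements:**
  - The side camera's predicted outlines were off by up to about 1 pixel (roughly 2 mm).
  - The two cameras' measurement of the pivot disagreed by about 1.5 pixels, so I set it by overlaying outlines on the pictures.
  - The second roller met about 4 N of sideways force part-way down, which went away after a shift of about 1 mm.
- **Not checked:** the top camera could not see the lever at the end because the arm was in the way. I did not look again at the flange and screwdriver after the last pick, but no contact force suggested they were touched.

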